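# Fetch the garlic from behind the seasonings

### The job

The garlic bulb stands in the wooden caddy behind the spice jar and the salt shaker. First stand both of them out of the way on the cork mat, then set the garlic upright in the middle of the small round board, and then put the spice jar and the shaker back upright in the caddy, each exactly on the spot where it stood at the start.

Things in the scene. Friction and masses are not known exactly. Their poses are not given: they have to be found in the camera images.
- garlic: whitish garlic bulb, about 60 mm across at its widest (12 to 30 mm above its underside) and 59 mm high, tapering to a stem at the top. Origin at the centre of its underside, z up. Stands in the caddy behind the two seasonings; the room wall rises behind the caddy at x = 0.60 m.
- spice_jar: spice jar with a black cap and a blue-and-white label, upright cylinder 41 mm across, 105 mm high (cap from 84 mm up). Origin at the centre of its underside, z up. Starts on one of the two front spots of the caddy, at random.
- shaker: salt shaker, glass with a grey dome top; 90 mm high; body 43 mm across up to 35 mm, narrowing to 32 mm at 60 mm; dome 34 mm across from 60 to 82 mm; its foot is slightly rounded and it may lean by 2 degrees. Origin at the centre of its underside, z up. Starts on the other front spot.
- caddy: fixed light-wood open caddy, 142 mm (its x) by 160 mm (its y). Origin at the centre of its underside; x points to its back. Floor 6 mm thick; walls 6 to 7 mm thick: front lip 12 mm, sides 30 mm, back 45 mm high. Dark discs inlaid flush in the floor mark the places: at (-19, 35) and (-19, -35) mm for the spice jar and the shaker, at (23, 0) mm for the garlic.
- mat: fixed rectangular cork mat with a thin dark border line, 200 mm (its x) by 100 mm (its y), 5 mm thick, the side area on which to stand the seasonings meanwhile. Origin at the centre of its underside. Lies left or right of the caddy, at random.
- board: fixed round wooden board with a thin dark ring near its edge, 110 mm across, 12 mm thick, the place for the garlic. Origin at the centre of its underside. Lies on the other side of the caddy from the mat.

How it is judged:
On the way, in this order (a step that is already met when the one before it is completed fails the run):
1. the spice jar and the shaker both stand released on the cork mat, the garlic still in its place (x of spice_jar in the frame of mat between -0.098 and 0.098 m and y of spice_jar in the frame of mat between -0.048 and 0.048 m and z of spice_jar in the frame of mat between 0.002 and 0.008 m and linear speed of each of spice_jar, shaker below 0.02 m/s and angular speed of each of spice_jar, shaker below 0.3 rad/s and angle between each of spice_jar, shaker's own z axis and vertical below 0.1 rad and contact force between each of spice_jar, shaker and the fingers below 0.05 N and x of shaker in the frame of mat between -0.098 and 0.098 m and y of shaker in the frame of mat between -0.048 and 0.048 m and z of shaker in the frame of mat between 0.002 and 0.008 m and distance of garlic from where it was at the start of the episode below 0.025 m), for 0.2 s.
2. the garlic stands released in the middle of the round board, the spice jar and the shaker still out of the caddy (horizontal distance between garlic and board below 0.015 m and z of garlic in the frame of board between 0.009 and 0.016 m and linear speed of garlic below 0.02 m/s and angular speed of garlic below 0.3 rad/s and angle between garlic's own z axis and vertical below 0.2 rad and contact force between garlic and the fingers below 0.05 N and distance of each of spice_jar, shaker from where it was at the start of the episode above 0.1 m), for 0.2 s.
At the end, for the whole second after the job is handed in: The garlic stands upright (within 0.2 rad) on the round board, within 15 mm of its centre; the spice jar and the shaker each stand upright (within 0.1 rad) within 14 mm of where they stood at the start; all are released and at rest (horizontal distance between garlic and board below 0.015 m and z of garlic in the frame of board between 0.009 and 0.016 m and linear speed of each of garlic, spice_jar, shaker below 0.02 m/s and angular speed of each of garlic, spice_jar, shaker below 0.3 rad/s and angle between garlic's own z axis and vertical below 0.2 rad and contact force between each of garlic, spice_jar, shaker and the fingers below 0.05 N and distance of each of spice_jar, shaker from where it was at the start of the episode below 0.014 m and angle between each of spice_jar, shaker's own z axis and vertical below 0.1 rad); the robot touches nothing.
It fails at once if the spice jar, the shaker or the garlic is tipped over (angle between any of spice_jar, shaker, garlic's own z axis and vertical above 0.7 rad).
It also fails if it takes over 128 s, if anything falls off the work surface, if the arm or the gripper's body presses on something with over 40 N, if the wrist force passes 120 N, or if a joint passes its speed limit or range.

### The arm

A 6-joint arm with a two-finger parallel gripper is mounted at the origin on the work surface; the furniture and walls round the work are solid. World frame = base frame: x ahead of the robot, y to its left, z up, the work surface at z = 0. Lengths are in m, angles in rad, forces in N, time in s.
With the tool pointing down it reaches from about 0.35 to 0.775 m from the base axis. Payload 7.3 kg.
Tool frame: the origin (TCP) lies midway between the tips of the shut fingers; the grasp point (between the pads) lies 19 mm behind it; z points along the fingers, y is the line along which they close (so a half turn about z gives the same grasp; the last joint's range is limited). The gripper opens to 92 mm and grips with 3 to 60 N. Pads are 19 mm wide; open, the fingers measure 130 mm over their backs; the gripper's body (75 mm by 190 mm) begins 47 mm behind the grasp point.
Start: joints at [-1.393, 0.342, 1.524, -0, 1.275, -0.146], TCP at [0.167, -0.498, 0.227] pointing down, gripper open.
Joint ranges: [-2.53, 2.53], [-0.77, 2.02], [0.04, 2.7], [-1, 4.14], [0.28, 2.66], [-3.11, 3.11]. Speed limits (rad/s): [2.57, 2.57, 3.14, 3.14, 3.14, 3.14].

### API

Orientations are given as [roll, pitch, yaw] about the fixed x, y, z axes, in that order (R = Rz(yaw) Ry(pitch) Rx(roll)).
In Python, from cell import robot, read_camera, camera_params, nets gives the robot as it stands. The module is installed in compiled form; this text tells all that it offers.
- The arm moves only by the tool step_arm, never from a script. Its argument "steps" is a list of rows, each an object of numbers: "x", "y", "z": the shift along the tool's x, y, z as a fraction of full scale; "rx", "ry", "rz": the turn, a rotation vector about the tool's x, y, z as a fraction of full scale; "claw": the opening, from -1 (shut) to 1 (fully open). In form: [{"x": .., "y": .., "z": .., "rx": .., "ry": .., "rz": .., "claw": ..}, ...]. A call has 1 to 12 rows; each row is the pose to reach, as a shift and turn from the pose commanded when the call began, along the tool's axes at that moment; what a row does not reach only later rows make up. Full scale, the value 1, is 750 mm for a shift and pi/4 rad for a turn. A row lasts 1/12 s, in which the tool goes at most 41.7 mm and 7.16 degrees, less where a joint would pass 70% of its speed; a pose out of reach is approached as far as the arm can. A call with a number of a shift or a turn outside -1 to 1 is refused whole. A call with a gripper value outside its range is refused whole. The fingers move at their own pace and stop on an object; "squeeze" is the grip in N (left out, the last holds). Time passes only in rows, so rows that repeat a pose let the fingers close. It gives the time, the measured TCP pose, the force, the opening and the grip force at its end, in the units of the state.
- robot.observe(): the state, without advancing time (a new reading comes with each control period).
- read_camera(name): name is "side" or "top"; returns (picture, depth): 400x640x3 uint8, blue, green, red; 400x640 float32, m along the optical axis (not along the pixel's ray), 0 where there is no reading.
- camera_params(name): a dict with "fx", "fy", "cx", "cy" (pixels), "R" (3x3) and "t" (3): a world point X has camera coordinates R X + t. Camera axes: x right, y down, z forward; pixel columns grow to the right and rows downward; lengths in m; the calibration is good to about 2 mm. A picture is of the moment at which its call begins. camera_params takes no time and is no camera call.
- robot.hand_in(): hands the job in; it is judged then, once.
Trained networks look in the newest picture that a camera, given by its name, has taken for a name from the list of things; names that differ only in an ending like _2 or _b are one class to them, and where a whole thing is asked for, a point or a joint stands for the part that bears it (a point fixed in the world has none). Each returns a list of dicts, best first, with "conf" (0 to 1); they miss things now and then, are a little off and sometimes report something else, mostly with a low value. They report only what shows in the picture. A call takes as long as a camera call.
- nets.masks_of(camera, query): "region" (400x640 bool, what is visible of it) and "box" ([left, top, right, bottom] in pixels, round what is visible of it).
- nets.landmark_of(camera, query): "pixel" ([row, column] in pixels: a listed point, or the origin of a listed thing).
The state is a dict: "time": time; "qpos": joint angles; "qvel": joint speeds; "joint_efforts": joint torques, N m; "tool_pos": TCP position; "tool_rot": TCP orientation; "contact_force": force on the tool from outside, world axes, zero at the start; "torque": the same for the moment, N m; "opening": finger opening in m; "grip_force": force on a finger pad.
Only numpy, scipy, OpenCV 4.12 (cv2) and the standard library are available. Lean on these libraries where they do the work, as an engineer would, in place of code of your own. Each camera call takes 0.05 s, during which the arm holds its last target. There are 200 camera calls.

## Working session

There is one attempt and no reset: what is moved stays moved. The work goes in short steps, Python scripts to look and compute and a tool call to move; the robot and the scene stay as the last step left them, time stands still between calls to the robot, and variables do not carry over. Pictures are saved under pics/ and viewed, at most 14 in all, crops included, and the job is handed in when it is done.

Besides the shell and the picture viewer there is one more tool, called after ">>>" as name([rows], argument=value, ...), one row to a line, values as JSON. step_arm: Moves the arm, as the interface text tells. Its arguments: {"type":"object","properties":{"steps":{"type":"array","items":{"type":"object","properties":{"x":{"type":"number","minimum":-1,"maximum":1},"y":{"type":"number","minimum":-1,"maximum":1},"z":{"type":"number","minimum":-1,"maximum":1},"rx":{"type":"number","minimum":-1,"maximum":1},"ry":{"type":"number","minimum":-1,"maximum":1},"rz":{"type":"number","minimum":-1,"maximum":1},"claw":{"type":"number"}}}},"squeeze":{"type":"number"}},"required":["steps"]}

```bash
mkdir -p pics; cat > h.py <<'E'
import numpy as np, cv2
from cell import robot, read_camera, camera_params, nets
from scipy.spatial.transform import Rotation as Ro
def cloud(name,d):
    p=camera_params(name);v,u=np.mgrid[:400,:640]
    c=np.stack([(u-p['cx'])/p['fx']*d,(v-p['cy'])/p['fy']*d,d],-1)
    return (c-np.array(p['t']))@np.array(p['R'])
def proj(name,X):
    p=camera_params(name);c=np.array(p['R'])@np.array(X)+np.array(p['t'])
    return p['fx']*c[0]/c[2]+p['cx'],p['fy']*c[1]/c[2]+p['cy']
def ray(name,u,v,z):
    p=camera_params(name);R=np.array(p['R']);o=-R.T@np.array(p['t'])
    d=R.T@np.array([(u-p['cx'])/p['fx'],(v-p['cy'])/p['fy'],1]);return o+d*(z-o[2])/d[2]
E
python3 - <<'E'
from h import *
for n in ['side','top']:
    im,d=read_camera(n);cv2.imwrite(f'pics/{n}0.png',im);P=cloud(n,d);np.save(n+'0.npy',P)
    p=camera_params(n);print(n,-np.array(p['R']).T@np.array(p['t']),np.array(p['R'])[2],p['fx'])
    for q in ['garlic','spice_jar','shaker','caddy','mat','board']:
        r=nets.masks_of(n,q)
        for m in r[:2]:
            X=P[m['region']&(d>0)]
            print(q,round(m['conf'],2),np.round(m['box']),np.round(np.percentile(X,[2,50,98],axis=0),3).tolist())
        l=nets.landmark_of(n,q);print('  lm',[(np.round(a['pixel']).tolist(),round(a['conf'],2)) for a in l[:2]])
s=robot.observe();print(s['tool_pos'],s['tool_rot'],s['time'])
E
```

```text
side [0.41594844 0.66145205 0.57148799] [ 0.0358804  -0.76299975 -0.64540218] 376.922807514044
garlic 0.7 [295. 187. 314. 209.] [[0.471, -0.006, 0.015], [0.484, 0.023, 0.042], [0.503, 0.037, 0.06]]
  lm [([204.0, 305.0], 0.51)]
spice_jar 0.77 [319. 156. 340. 205.] [[0.407, -0.025, 0.014], [0.425, 0.004, 0.078], [0.445, 0.009, 0.111]]
  lm [([199.0, 329.0], 0.96)]
shaker 0.65 [311. 184. 330. 226.] [[0.428, 0.044, 0.008], [0.449, 0.068, 0.055], [0.469, 0.075, 0.094]]
shaker 0.37 [319. 285. 383. 342.] [[0.333, 0.237, 0.005], [0.382, 0.291, 0.012], [0.43, 0.336, 0.014]]
  lm [([221.0, 318.0], 0.89)]
caddy 0.6 [274. 173. 359. 238.] [[0.374, -0.072, 0.002], [0.475, 0.036, 0.011], [0.54, 0.11, 0.044]]
  lm [([210.0, 316.0], 0.78)]
mat 0.59 [308. 136. 378. 158.] [[0.296, -0.307, 0.002], [0.391, -0.257, 0.004], [0.481, -0.209, 0.006]]
  lm [([144.0, 344.0], 0.94)]
board 0.83 [320. 282. 383. 341.] [[0.333, 0.235, 0.0], [0.382, 0.29, 0.012], [0.431, 0.336, 0.014]]
  lm [([311.0, 350.0], 0.69)]
top [0.3578212  0.01305306 1.01670093] [ 0.09326558 -0.01141022 -0.99557588] 368.33629804629624
garlic
[... 334 characters left out ...]
087], [0.46, 0.071, 0.095]]
  lm [([204.0, 322.0], 0.75)]
shaker 0.79 [290. 187. 305. 201.] [[0.427, 0.036, 0.039], [0.443, 0.055, 0.087], [0.462, 0.076, 0.095]]
  lm [([196.0, 299.0], 0.77)]
caddy 0.61 [278. 158. 350. 226.] [[0.376, -0.068, 0.001], [0.459, 0.022, 0.006], [0.533, 0.1, 0.044]]
  lm [([191.0, 310.0], 0.93), ([217.0, 215.0], 0.29)]
mat 0.19 [290. 186. 304. 202.] [[0.428, 0.037, 0.039], [0.444, 0.055, 0.087], [0.464, 0.076, 0.095]]
  lm [([222.0, 416.0], 0.9)]
board 0.82 [191. 199. 236. 236.] [[0.333, 0.234, 0.007], [0.38, 0.284, 0.011], [0.428, 0.333, 0.015]]
  lm [([216.0, 212.0], 0.7)]
[ 0.16705903 -0.49771769  0.22673784] [ 3.14152752e+00 -5.81151084e-06  3.23765035e-01] 1.3
```

```bash
python3 - <<'E'
import cv2,numpy as np
a=cv2.imread('pics/top0.png')[140:260,170:470];b=cv2.imread('pics/side0.png')[120:350,240:440]
cv2.imwrite('pics/c0.png',np.vstack([cv2.resize(a,(600,240),interpolation=2),np.hstack([cv2.resize(b,(300,345),interpolation=2),np.zeros((345,300,3),np.uint8)])]))
E
```

```text
(no output)
```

View pics/c0.png

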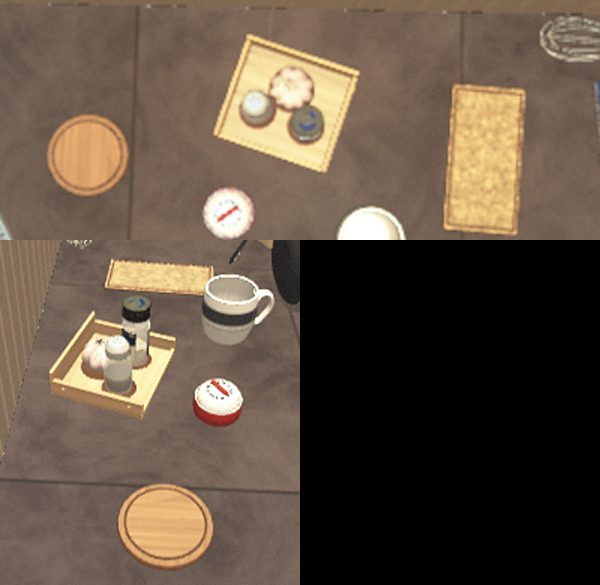

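View pics/top0.png

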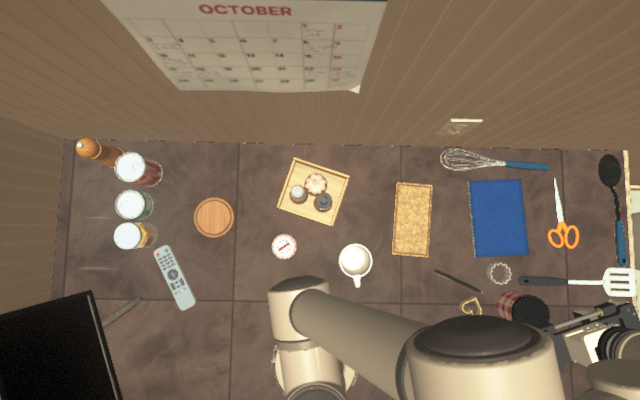

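```bash
cat > m.py <<'E'
from h import *
from scipy.optimize import least_squares
def circ(X,r=None):
    f=lambda p:np.hypot(X[:,0]-p[0],X[:,1]-p[1])-(r if r else p[2])
    s=least_squares(f,[*X[:,:2].mean(0),0.02],loss='soft_l1',f_scale=.002);return np.round(s.x[:2 if r else 3],4),len(X),round(float(np.abs(s.fun).mean()),4)
E
python3 - <<'E'
from m import *
T=np.load('top0.npy').reshape(-1,3);S=np.load('side0.npy').reshape(-1,3)
def near(P,c,r,z0,z1):return P[(np.hypot(*(P[:,:2]-c).T)<r)&(P[:,2]>z0)&(P[:,2]<z1)]
for n,P in (('T',T),('S',S)):
    A=near(P,(.424,-.01),.03,.105,.118);print(n,'jar top',(A.min(0)+A.max(0))/2,np.median(A,0),len(A))
    A=near(P,(.424,-.01),.03,.04,.1);print('jar side',circ(A,.0205))
    A=near(P,(.445,.055),.03,.088,.1);print('shk top',(A.min(0)+A.max(0))/2,np.median(A,0),A[:,2].max())
    A=near(P,(.445,.055),.03,.067,.086);print('shk dome',circ(A,.017))
    A=near(P,(.445,.055),.03,.012,.038);print('shk body',circ(A,.0215))
    A=near(P,(.475,.01),.034,.015,.04);print('gar',circ(A,.030),A[:,:2].min(0),A[:,:2].max(0))
    A=near(P,(.477,.01),.03,.045,.08);print('gar top',np.median(A,0),A[A[:,2].argmax()])
    A=near(P,(.381,.287),.07,.006,.03);print('board',cv2.minEnclosingCircle(A[:,:2].astype(np.float32)),np.median(A,0))
    A=near(P,(.388,-.258),.13,.0025,.012);A=A[(abs(A[:,1]+.258)<.065)];print('mat',cv2.minAreaRect(A[:,:2].astype(np.float32)),np.median(A,0))
    A=near(P,(.46,.018),.12,.008,.05);print('cad',cv2.minAreaRect(A[:,:2].astype(np.float32)),len(A))
    A=near(P,(.46,.018),.12,.036,.05);A=A[A[:,0]>.5];print('back',np.polyfit(A[:,1],A[:,0],1),np.median(A,0),A[:,1].min(),A[:,1].max())
E
```

```text
T jar top [ 0.42478263 -0.01038484  0.10989624] [ 0.42564486 -0.01059864  0.10989507] 202
jar side (array([ 0.425 , -0.0111]), 21, 0.0002)
shk top [0.44899539 0.05527385 0.09238698] [0.4486925  0.05641315 0.09193372] 0.0967256076002035
shk dome (array([0.449 , 0.0562]), 38, 0.0009)
shk body (array([0.4509, 0.0509]), 11, 0.002)
gar (array([0.4787, 0.0081]), 106, 0.0038) [ 0.44740817 -0.01970473] [0.50247901 0.03711815]
gar top [0.47683897 0.00764817 0.04872059] [0.47857793 0.01537537 0.06325005]
board ((0.3803699016571045, 0.2847788631916046), 0.05530290678143501) [0.38073041 0.2842497  0.01095691]
mat ((0.38624104857444763, -0.2595454454421997), (0.25572603940963745, 0.12524031102657318), 1.2275363206863403) [ 0.38348248 -0.25677091  0.00434336]
cad ((0.4536064863204956, 0.01670781522989273), (0.1608062982559204, 0.14205171167850494), 71.9845962524414) 1045
back [0.31536224 0.51817414] [0.51927122 0.0081173  0.04281449] -0.06415528230620259 0.07010978511269726
S jar top [ 0.42678483 -0.01178601  0.10862461] [ 0.42717396 -0.00788765  0.11030389] 177
jar side (array([ 0.4267, -0.0132])
[... 163 characters left out ...]
k body (array([0.4491, 0.053 ]), 156, 0.0008)
gar (array([0.4753, 0.0042]), 123, 0.0018) [ 4.70651169e-01 -1.78077044e-04] [0.50364281 0.03774413]
gar top [0.48093706 0.01426822 0.04958914] [0.4783016  0.01619476 0.06444488]
board ((0.381786048412323, 0.2839478552341461), 0.055715061724185944) [0.38192077 0.28945569 0.01172828]
mat ((0.388477623462677, -0.25802525877952576), (0.10305480659008026, 0.19741417467594147), 86.04337310791016) [ 0.39109824 -0.25618962  0.00428193]
cad ((0.4554028809070587, 0.016322657465934753), (0.16274598240852356, 0.14189231395721436), 72.37895202636719) 2124
back [0.31735254 0.51949519] [0.52349986 0.01422131 0.04259834] -0.06971503732185066 0.07170172622351569
```

```bash
cat >> h.py <<'E'
def go(*wps):
    s=robot.observe();R=Ro.from_euler('xyz',s['tool_rot']);p=np.array(s['tool_pos'])
    for x,y,z,yaw in wps:
        d=R.inv().apply(np.array([x,y,z])-p)/.75
        rv=(R.inv()*Ro.from_euler('xyz',[np.pi,0,yaw])).as_rotvec()/(np.pi/4)
        print('xyz',np.round(d,4),'r',np.round(rv,4),'dist',round(float(np.linalg.norm(d)*.75/.0417),1),'rows')
E
python3 -c "
from h import *
go((.4257,-.0115,.215,1.262))"
```

```text
xyz [ 0.5332 -0.5049  0.0156] r [ 1.0000e-04  0.0000e+00 -1.1946e+00] dist 13.2 rows
```

>>> step_arm([
  {"x": 0.5332, "y": -0.5049, "z": 0.0156, "rz": -0.9, "claw": 1},
  {"x": 0.5332, "y": -0.5049, "z": 0.0156, "rz": -0.9, "claw": 1},
  {"x": 0.5332, "y": -0.5049, "z": 0.0156, "rz": -0.9, "claw": 1},
  {"x": 0.5332, "y": -0.5049, "z": 0.0156, "rz": -0.9, "claw": 1},
  {"x": 0.5332, "y": -0.5049, "z": 0.0156, "rz": -0.9, "claw": 1},
  {"x": 0.5332, "y": -0.5049, "z": 0.0156, "rz": -0.9, "claw": 1},
  {"x": 0.5332, "y": -0.5049, "z": 0.0156, "rz": -0.9, "claw": 1},
  {"x": 0.5332, "y": -0.5049, "z": 0.0156, "rz": -0.9, "claw": 1},
  {"x": 0.5332, "y": -0.5049, "z": 0.0156, "rz": -0.9, "claw": 1},
  {"x": 0.5332, "y": -0.5049, "z": 0.0156, "rz": -0.9, "claw": 1},
  {"x": 0.5332, "y": -0.5049, "z": 0.0156, "rz": -0.9, "claw": 1},
  {"x": 0.5332, "y": -0.5049, "z": 0.0156, "rz": -0.9, "claw": 1},
])

```text
$.steps[0]: bad value
```

```bash
python3 -c "
from h import *
go((.4257,-.0115,.215,1.262),(.4257,-.0115,.130,1.262))"
```

```text
xyz [ 0.5332 -0.5049  0.0156] r [ 1.0000e-04  0.0000e+00 -1.1946e+00] dist 13.2 rows
xyz [ 0.5332 -0.5049  0.129 ] r [ 1.0000e-04  0.0000e+00 -1.1946e+00] dist 13.4 rows
```

>>> step_arm([
  {"x": 0.533, "y": -0.505, "z": 0.016, "rx": 0, "ry": 0, "rz": -0.9, "claw": 1},
  {"x": 0.533, "y": -0.505, "z": 0.016, "rx": 0, "ry": 0, "rz": -0.9, "claw": 1},
  {"x": 0.533, "y": -0.505, "z": 0.016, "rx": 0, "ry": 0, "rz": -0.9, "claw": 1},
  {"x": 0.533, "y": -0.505, "z": 0.016, "rx": 0, "ry": 0, "rz": -0.9, "claw": 1},
  {"x": 0.533, "y": -0.505, "z": 0.016, "rx": 0, "ry": 0, "rz": -0.9, "claw": 1},
  {"x": 0.533, "y": -0.505, "z": 0.016, "rx": 0, "ry": 0, "rz": -0.9, "claw": 1},
  {"x": 0.533, "y": -0.505, "z": 0.016, "rx": 0, "ry": 0, "rz": -0.9, "claw": 1},
  {"x": 0.533, "y": -0.505, "z": 0.016, "rx": 0, "ry": 0, "rz": -0.9, "claw": 1},
  {"x": 0.533, "y": -0.505, "z": 0.016, "rx": 0, "ry": 0, "rz": -0.9, "claw": 1},
  {"x": 0.533, "y": -0.505, "z": 0.016, "rx": 0, "ry": 0, "rz": -0.9, "claw": 1},
  {"x": 0.533, "y": -0.505, "z": 0.016, "rx": 0, "ry": 0, "rz": -0.9, "claw": 1},
  {"x": 0.533, "y": -0.505, "z": 0.016, "rx": 0, "ry": 0, "rz": -0.9, "claw": 1},
])

```text
time: 2.3
tool_pos: [0.4023, -0.0543, 0.2161]
tool_rot: [3.14, -0.0, 1.031]
contact_force: [0.3, -1.2, -0.9]
opening: 0.0917
grip_force: 0.0
```

```bash
python3 -c "
from h import *
go((.4257,-.0115,.215,1.262),(.4257,-.0115,.130,1.262),(.4257,-.0115,.07,1.262))"
```

```text
xyz [ 0.065  -0.0026  0.0015] r [ 1.500e-03  1.000e-04 -2.946e-01] dist 1.2 rows
xyz [ 0.065  -0.0027  0.1148] r [ 1.500e-03  1.000e-04 -2.946e-01] dist 2.4 rows
xyz [ 0.065  -0.0028  0.1948] r [ 1.500e-03  1.000e-04 -2.946e-01] dist 3.7 rows
```

>>> step_arm([
  {"x": 0.065, "y": -0.003, "z": 0.0015, "rx": 0.0015, "ry": 0, "rz": -0.2946, "claw": 1},
  {"x": 0.065, "y": -0.003, "z": 0.0015, "rx": 0.0015, "ry": 0, "rz": -0.2946, "claw": 1},
  {"x": 0.065, "y": -0.003, "z": 0.1, "rx": 0.0015, "ry": 0, "rz": -0.2946, "claw": 1},
  {"x": 0.065, "y": -0.003, "z": 0.1, "rx": 0.0015, "ry": 0, "rz": -0.2946, "claw": 1},
  {"x": 0.065, "y": -0.003, "z": 0.1, "rx": 0.0015, "ry": 0, "rz": -0.2946, "claw": 1},
  {"x": 0.065, "y": -0.003, "z": 0.1, "rx": 0.0015, "ry": 0, "rz": -0.2946, "claw": 1},
])

```text
time: 2.8
tool_pos: [0.4241, -0.0132, 0.1404]
tool_rot: [-3.137, 0.0, 1.262]
contact_force: [0.4, -0.7, 1.1]
opening: 0.0918
grip_force: 0.0
```

```bash
python3 -c "
from h import *
go((.4257,-.0115,.07,1.262))
im,d=read_camera('side');cv2.imwrite('pics/s1.png',cv2.resize(im[100:280,220:440],None,fx=3,fy=3))"
```

```text
xyz [0.0028 0.0018 0.0939] r [-0.0058  0.0003  0.0002] dist 1.7 rows
```

View pics/s1.png

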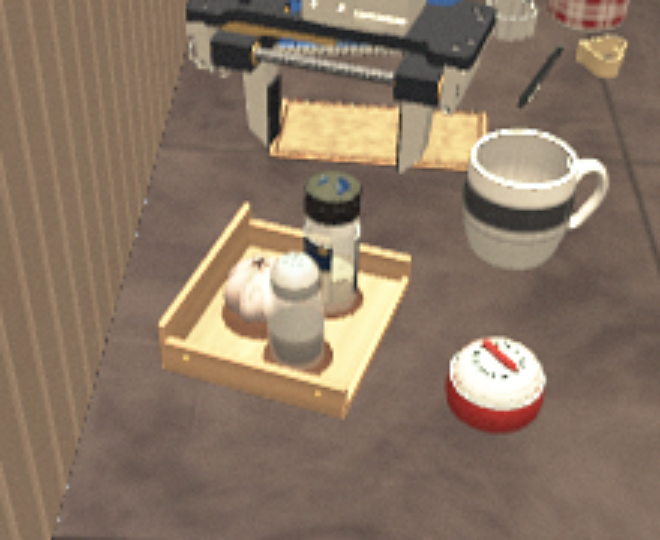

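>>> step_arm([
  {"x": 0.0028, "y": 0.0018, "z": 0.03, "rx": -0.005, "ry": 0, "rz": 0, "claw": 1},
  {"x": 0.0028, "y": 0.0018, "z": 0.065, "rx": -0.005, "ry": 0, "rz": 0, "claw": 1},
  {"x": 0.0028, "y": 0.0018, "z": 0.094, "rx": -0.005, "ry": 0, "rz": 0, "claw": 1},
  {"x": 0.0028, "y": 0.0018, "z": 0.094, "rx": -0.005, "ry": 0, "rz": 0, "claw": 1},
  {"x": 0.0028, "y": 0.0018, "z": 0.094, "rx": -0.005, "ry": 0, "rz": 0, "claw": -1},
  {"x": 0.0028, "y": 0.0018, "z": 0.094, "rx": -0.005, "ry": 0, "rz": 0, "claw": -1},
  {"x": 0.0028, "y": 0.0018, "z": 0.094, "rx": -0.005, "ry": 0, "rz": 0, "claw": -1},
  {"x": 0.0028, "y": 0.0018, "z": 0.094, "rx": -0.005, "ry": 0, "rz": 0, "claw": -1},
  {"x": 0.0028, "y": 0.0018, "z": 0.094, "rx": -0.005, "ry": 0, "rz": 0, "claw": -1},
  {"x": 0.0028, "y": 0.0018, "z": 0.094, "rx": -0.005, "ry": 0, "rz": 0, "claw": -1},
  {"x": 0.0028, "y": 0.0018, "z": 0.094, "rx": -0.005, "ry": 0, "rz": 0, "claw": -1},
], squeeze=15)

```text
time: 3.77
tool_pos: [0.4268, -0.0118, 0.0706]
tool_rot: [3.138, -0.0, 1.262]
contact_force: [-0.4, 0.1, 0.9]
opening: 0.0496
grip_force: 0.0
```

```bash
python3 -c "
from h import *
s=robot.observe();print(s['tool_pos'],s['opening'],s['grip_force'])
x,y,z=s['tool_pos'];w=s['tool_rot'][2]
go((x,y,.2,w),(.437,-.257,.2,1.262))"
```

```text
[ 0.42683771 -0.01177246  0.07061863] 0.049626812089375354 0.0
xyz [ 0.      0.0006 -0.1725] r [ 0.0043 -0.0001 -0.    ] dist 3.1 rows
xyz [-0.3074  0.1128 -0.1722] r [ 0.0043 -0.0001  0.0001] dist 6.7 rows
```

>>> step_arm([
  {"x": 0, "y": 0, "z": 0, "rx": 0.003, "ry": 0, "rz": 0, "claw": -1},
  {"x": 0, "y": 0, "z": 0, "rx": 0.003, "ry": 0, "rz": 0, "claw": -1},
  {"x": 0, "y": 0, "z": 0, "rx": 0.003, "ry": 0, "rz": 0, "claw": -1},
  {"x": 0, "y": 0, "z": 0, "rx": 0.003, "ry": 0, "rz": 0, "claw": -1},
  {"x": 0, "y": 0, "z": 0, "rx": 0.003, "ry": 0, "rz": 0, "claw": -1},
  {"x": 0, "y": 0, "z": 0, "rx": 0.003, "ry": 0, "rz": 0, "claw": -1},
])

```text
time: 4.27
tool_pos: [0.4267, -0.0117, 0.0704]
tool_rot: [3.141, -0.0, 1.262]
contact_force: [0.4, 0.1, 2.8]
opening: 0.0405
grip_force: 15.0
```

```bash
python3 -c "
from h import *
s=robot.observe();print(s['tool_pos'],s['opening'],s['grip_force'])
x,y,z=s['tool_pos'];w=s['tool_rot'][2]
go((x,y,.2,w),(.437,-.257,.2,1.262))"
```

```text
[ 0.42666304 -0.01174671  0.07035334] 0.04049089573834032 14.992738226428628
xyz [ 0.000e+00  1.000e-04 -1.729e-01] r [ 0.0005 -0.0001 -0.    ] dist 3.1 rows
xyz [-0.3073  0.1126 -0.1728] r [ 0.0005 -0.0001 -0.    ] dist 6.7 rows
```

>>> step_arm([
  {"x": 0, "y": 0, "z": -0.02, "rx": 0, "ry": 0, "rz": 0, "claw": -1},
  {"x": 0, "y": 0, "z": -0.06, "rx": 0, "ry": 0, "rz": 0, "claw": -1},
  {"x": 0, "y": 0, "z": -0.11, "rx": 0, "ry": 0, "rz": 0, "claw": -1},
  {"x": 0, "y": 0, "z": -0.155, "rx": 0, "ry": 0, "rz": 0, "claw": -1},
  {"x": -0.04, "y": 0.015, "z": -0.173, "rx": 0, "ry": 0, "rz": 0, "claw": -1},
  {"x": -0.09, "y": 0.033, "z": -0.173, "rx": 0, "ry": 0, "rz": 0, "claw": -1},
  {"x": -0.14, "y": 0.051, "z": -0.173, "rx": 0, "ry": 0, "rz": 0, "claw": -1},
  {"x": -0.19, "y": 0.07, "z": -0.173, "rx": 0, "ry": 0, "rz": 0, "claw": -1},
  {"x": -0.24, "y": 0.088, "z": -0.173, "rx": 0, "ry": 0, "rz": 0, "claw": -1},
  {"x": -0.285, "y": 0.104, "z": -0.173, "rx": 0, "ry": 0, "rz": 0, "claw": -1},
  {"x": -0.307, "y": 0.1125, "z": -0.173, "rx": 0, "ry": 0, "rz": 0, "claw": -1},
  {"x": -0.307, "y": 0.1125, "z": -0.173, "rx": 0, "ry": 0, "rz": 0, "claw": -1},
])

```text
time: 5.27
tool_pos: [0.4368, -0.2606, 0.1994]
tool_rot: [3.141, 0.001, 1.258]
contact_force: [-0.6, -0.4, -0.3]
opening: 0.0406
grip_force: 15.0
```

```bash
python3 -c "
from h import *
go((.437,-.257,.0708,1.262),(.437,-.257,.0698,1.262))
P=cloud('top',read_camera('top')[1]).reshape(-1,3)
P=P[(abs(P[:,0]-.388)<.13)&(abs(P[:,1]+.257)<.08)&(P[:,2]>.0025)&(P[:,2]<.01)];print(len(P),cv2.minAreaRect(P[:,:2].astype(np.float32)))"
```

```text
xyz [ 0.0048 -0.0013  0.1715] r [ 0.0007  0.0012 -0.005 ] dist 3.1 rows
xyz [ 0.0048 -0.0013  0.1728] r [ 0.0007  0.0012 -0.005 ] dist 3.1 rows
1358 ((0.38889986276626587, -0.2517380714416504), (0.2557319104671478, 0.1427859216928482), 1.0234730243682861)
```

Lower in a slowing descent.

>>> step_arm([
  {"x": 0.005, "y": -0.001, "z": 0.04, "rx": 0, "ry": 0.001, "rz": -0.005, "claw": -1},
  {"x": 0.005, "y": -0.001, "z": 0.09, "rx": 0, "ry": 0.001, "rz": -0.005, "claw": -1},
  {"x": 0.005, "y": -0.001, "z": 0.13, "rx": 0, "ry": 0.001, "rz": -0.005, "claw": -1},
  {"x": 0.005, "y": -0.001, "z": 0.155, "rx": 0, "ry": 0.001, "rz": -0.005, "claw": -1},
  {"x": 0.005, "y": -0.001, "z": 0.165, "rx": 0, "ry": 0.001, "rz": -0.005, "claw": -1},
  {"x": 0.005, "y": -0.001, "z": 0.169, "rx": 0, "ry": 0.001, "rz": -0.005, "claw": -1},
  {"x": 0.005, "y": -0.001, "z": 0.1715, "rx": 0, "ry": 0.001, "rz": -0.005, "claw": -1},
  {"x": 0.005, "y": -0.001, "z": 0.1725, "rx": 0, "ry": 0.001, "rz": -0.005, "claw": -1},
  {"x": 0.005, "y": -0.001, "z": 0.1725, "rx": 0, "ry": 0.001, "rz": -0.005, "claw": -1},
  {"x": 0.005, "y": -0.001, "z": 0.1725, "rx": 0, "ry": 0.001, "rz": -0.005, "claw": -1},
])

```text
time: 6.15
tool_pos: [0.4381, -0.2533, 0.0718]
tool_rot: [3.139, -0.0, 1.266]
contact_force: [-0.3, -0.0, -0.7]
opening: 0.0409
grip_force: 15.0
```

>>> step_arm([
  {"x": 0, "y": 0, "z": 0.001, "rx": 0, "ry": 0, "rz": 0, "claw": -1},
  {"x": 0, "y": 0, "z": 0.002, "rx": 0, "ry": 0, "rz": 0, "claw": -1},
  {"x": 0, "y": 0, "z": 0.002, "rx": 0, "ry": 0, "rz": 0, "claw": -1},
])

```text
time: 6.4
tool_pos: [0.4376, -0.253, 0.0694]
tool_rot: [3.141, -0.001, 1.266]
contact_force: [0.1, -0.2, -0.6]
opening: 0.0405
grip_force: 15.0
```

>>> step_arm([
  {"x": 0, "y": 0, "z": 0.001, "rx": 0, "ry": 0, "rz": 0, "claw": -1},
  {"x": 0, "y": 0, "z": 0.001, "rx": 0, "ry": 0, "rz": 0, "claw": -1},
  {"x": 0, "y": 0, "z": 0.001, "rx": 0, "ry": 0, "rz": 0, "claw": -1},
])

```text
time: 6.65
tool_pos: [0.4376, -0.2531, 0.0693]
tool_rot: [3.14, -0.0, 1.266]
contact_force: [-2.0, 1.1, 6.8]
opening: 0.04
grip_force: 15.0
```

Contact. Release and rise.

>>> step_arm([
  {"x": 0, "y": 0, "z": 0, "rx": 0, "ry": 0, "rz": 0, "claw": -0.1},
  {"x": 0, "y": 0, "z": 0, "rx": 0, "ry": 0, "rz": 0, "claw": 0.2},
  {"x": 0, "y": 0, "z": 0, "rx": 0, "ry": 0, "rz": 0, "claw": 1},
  {"x": 0, "y": 0, "z": 0, "rx": 0, "ry": 0, "rz": 0, "claw": 1},
  {"x": 0, "y": 0, "z": 0, "rx": 0, "ry": 0, "rz": 0, "claw": 1},
  {"x": 0, "y": 0, "z": 0, "rx": 0, "ry": 0, "rz": 0, "claw": 1},
  {"x": 0, "y": 0, "z": -0.05, "rx": 0, "ry": 0, "rz": 0, "claw": 1},
  {"x": 0, "y": 0, "z": -0.1, "rx": 0, "ry": 0, "rz": 0, "claw": 1},
  {"x": 0, "y": 0, "z": -0.15, "rx": 0, "ry": 0, "rz": 0, "claw": 1},
  {"x": 0, "y": 0, "z": -0.17, "rx": 0, "ry": 0, "rz": 0, "claw": 1},
  {"x": 0, "y": 0, "z": -0.17, "rx": 0, "ry": 0, "rz": 0, "claw": 1},
])

```text
time: 7.57
tool_pos: [0.4392, -0.2544, 0.2002]
tool_rot: [3.133, 0.002, 1.266]
contact_force: [0.3, -0.7, -1.0]
opening: 0.0916
grip_force: 0.0
```

```bash
python3 -c "
from h import *
go((.4485,.055,.195,1.262),(.4485,.055,.13,1.262),(.4485,.055,.061,1.262))"
```

```text
xyz [ 0.3972 -0.112   0.0051] r [0.0105 0.0028 0.0052] dist 7.4 rows
xyz [ 0.3974 -0.1127  0.0918] r [0.0105 0.0028 0.0052] dist 7.6 rows
xyz [ 0.3976 -0.1135  0.1838] r [0.0105 0.0028 0.0052] dist 8.1 rows
```

>>> step_arm([
  {"x": 0.397, "y": -0.112, "z": 0.005, "rx": 0, "ry": 0, "rz": 0, "claw": 1},
  {"x": 0.397, "y": -0.112, "z": 0.005, "rx": 0, "ry": 0, "rz": 0, "claw": 1},
  {"x": 0.397, "y": -0.112, "z": 0.005, "rx": 0, "ry": 0, "rz": 0, "claw": 1},
  {"x": 0.397, "y": -0.112, "z": 0.005, "rx": 0, "ry": 0, "rz": 0, "claw": 1},
  {"x": 0.397, "y": -0.112, "z": 0.005, "rx": 0, "ry": 0, "rz": 0, "claw": 1},
  {"x": 0.397, "y": -0.112, "z": 0.005, "rx": 0, "ry": 0, "rz": 0, "claw": 1},
  {"x": 0.397, "y": -0.112, "z": 0.005, "rx": 0, "ry": 0, "rz": 0, "claw": 1},
  {"x": 0.397, "y": -0.112, "z": 0.005, "rx": 0, "ry": 0, "rz": 0, "claw": 1},
  {"x": 0.397, "y": -0.112, "z": 0.07, "rx": 0, "ry": 0, "rz": 0, "claw": 1},
  {"x": 0.397, "y": -0.112, "z": 0.07, "rx": 0, "ry": 0, "rz": 0, "claw": 1},
  {"x": 0.397, "y": -0.112, "z": 0.07, "rx": 0, "ry": 0, "rz": 0, "claw": 1},
])

```text
time: 8.48
tool_pos: [0.4441, 0.0564, 0.1409]
tool_rot: [-3.134, 0.001, 1.267]
contact_force: [0.0, -0.3, -0.3]
opening: 0.0921
grip_force: 0.0
```

```bash
python3 -c "
from m import *
go((.4485,.055,.061,1.262))
im,d=read_camera('side');cv2.imwrite('pics/s2.png',cv2.resize(im[100:280,220:440],None,fx=3,fy=3))
P=cloud('side',d).reshape(-1,3)
n=lambda c,r,a,b:P[(np.hypot(*(P[:,:2]-c).T)<r)&(P[:,2]>a)&(P[:,2]<b)]
print('jar',circ(n((.437,-.255),.035,.03,.1),.0205)); A=n((.437,-.255),.035,.1,.12);print(A.max(0),A.min(0))"
```

```text
xyz [1.000e-04 7.000e-03 1.065e-01] r [-0.0092  0.0018  0.0059] dist 1.9 rows
jar (array([ 0.4381, -0.2536]), 96, 0.0011)Traceback (most recent call last):
  File "<string>", line 7, in <module>
    print('jar',circ(n((.437,-.255),.035,.03,.1),.0205)); A=n((.437,-.255),.035,.1,.12);print(A.max(0),A.min(0))
                                                                                              ~~~~~^^^
    return umr_maximum(a, axis, None, out, keepdims, initial, where)
ValueError: zero-size array to reduction operation maximum which has no identity
```

View pics/s2.png

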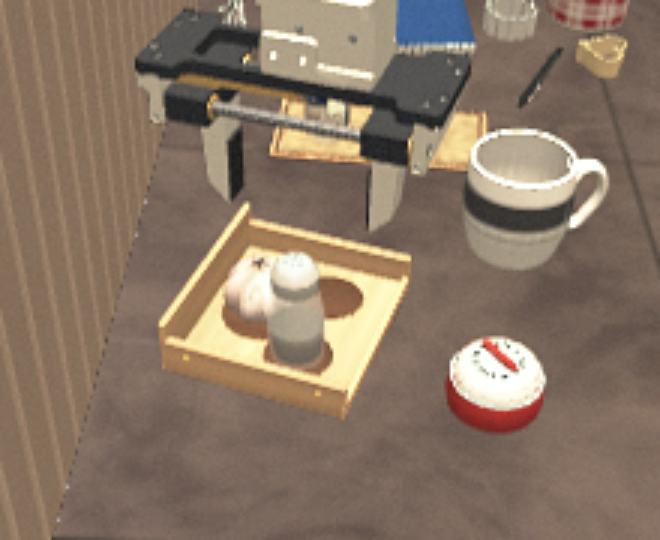

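>>> step_arm([
  {"x": 0, "y": 0.007, "z": 0.03, "rx": -0.009, "ry": 0.002, "rz": 0.006, "claw": 1},
  {"x": 0, "y": 0.007, "z": 0.07, "rx": -0.009, "ry": 0.002, "rz": 0.006, "claw": 1},
  {"x": 0, "y": 0.007, "z": 0.1, "rx": -0.009, "ry": 0.002, "rz": 0.006, "claw": 1},
  {"x": 0, "y": 0.007, "z": 0.1065, "rx": -0.009, "ry": 0.002, "rz": 0.006, "claw": 1},
  {"x": 0, "y": 0.007, "z": 0.1065, "rx": -0.009, "ry": 0.002, "rz": 0.006, "claw": 1},
  {"x": 0, "y": 0.007, "z": 0.1065, "rx": -0.009, "ry": 0.002, "rz": 0.006, "claw": 1},
], squeeze=12)

```text
time: 9.03
tool_pos: [0.4528, 0.0542, 0.0651]
tool_rot: [3.133, -0.003, 1.26]
contact_force: [0.3, 0.6, 0.4]
opening: 0.0921
grip_force: 0.0
```

```bash
python3 -c "
from h import *
go((.4487,.055,.061,1.262))"
```

```text
xyz [-0.0006 -0.0056  0.0054] r [ 0.0116 -0.0036 -0.0022] dist 0.1 rows
```

```bash
python3 -c "
from h import *
for i in range(6):
    s=robot.observe();print(np.round(s['tool_pos'],4),np.round(s['tool_rot'],4));read_camera('top')
go((.4487,.055,.061,1.262))"
```

```text
[0.4528 0.0542 0.0651] [ 3.1325e+00 -2.8000e-03  1.2603e+00]
[0.4531 0.0543 0.0654] [ 3.1314e+00 -3.1000e-03  1.2605e+00]
[0.4531 0.0544 0.0655] [ 3.131  -0.0032  1.2607]
[0.453  0.0545 0.0653] [ 3.1311 -0.0032  1.2609]
[0.4527 0.0546 0.0652] [ 3.1314e+00 -3.1000e-03  1.2611e+00]
[0.4525 0.0546 0.0649] [ 3.1319e+00 -3.0000e-03  1.2612e+00]
xyz [-0.0011 -0.0048  0.0049] r [ 0.0118 -0.0037 -0.001 ] dist 0.1 rows
```

>>> step_arm([
  {"x": -0.001, "y": -0.004, "z": 0.003, "rx": 0.006, "ry": -0.003, "rz": 0, "claw": 1},
  {"x": -0.001, "y": -0.004, "z": 0.003, "rx": 0.006, "ry": -0.003, "rz": 0, "claw": 1},
  {"x": -0.001, "y": -0.004, "z": 0.003, "rx": 0.006, "ry": -0.003, "rz": 0, "claw": 1},
  {"x": -0.001, "y": -0.004, "z": 0.003, "rx": 0.006, "ry": -0.003, "rz": 0, "claw": 1},
  {"x": -0.001, "y": -0.004, "z": 0.003, "rx": 0.006, "ry": -0.003, "rz": 0, "claw": 1},
  {"x": -0.001, "y": -0.004, "z": 0.003, "rx": 0.006, "ry": -0.003, "rz": 0, "claw": 1},
  {"x": -0.001, "y": -0.004, "z": 0.003, "rx": 0.006, "ry": -0.003, "rz": 0, "claw": 1},
  {"x": -0.001, "y": -0.004, "z": 0.003, "rx": 0.006, "ry": -0.003, "rz": 0, "claw": 1},
  {"x": -0.001, "y": -0.004, "z": 0.003, "rx": 0.006, "ry": -0.003, "rz": 0, "claw": 1},
  {"x": -0.001, "y": -0.004, "z": 0.003, "rx": 0.006, "ry": -0.003, "rz": 0, "claw": 1},
])

```text
time: 10.17
tool_pos: [0.4487, 0.0549, 0.0615]
tool_rot: [3.139, -0.0, 1.261]
contact_force: [0.4, -0.8, -0.1]
opening: 0.0917
grip_force: 0.0
```

```bash
python3 -c "
from h import *
go((.4487,.055,.061,1.262))"
```

```text
xyz [ 0.0001 -0.      0.0007] r [ 0.0035 -0.0001 -0.001 ] dist 0.0 rows
```

Settled on target. Close.

>>> step_arm([
  {"x": 0, "y": 0, "z": 0, "rx": 0.002, "ry": 0, "rz": 0, "claw": -1},
  {"x": 0, "y": 0, "z": 0, "rx": 0.002, "ry": 0, "rz": 0, "claw": -1},
  {"x": 0, "y": 0, "z": 0, "rx": 0.002, "ry": 0, "rz": 0, "claw": -1},
  {"x": 0, "y": 0, "z": 0, "rx": 0.002, "ry": 0, "rz": 0, "claw": -1},
  {"x": 0, "y": 0, "z": 0, "rx": 0.002, "ry": 0, "rz": 0, "claw": -1},
  {"x": 0, "y": 0, "z": 0, "rx": 0.002, "ry": 0, "rz": 0, "claw": -1},
  {"x": 0, "y": 0, "z": 0, "rx": 0.002, "ry": 0, "rz": 0, "claw": -1},
  {"x": 0, "y": 0, "z": 0, "rx": 0.002, "ry": 0, "rz": 0, "claw": -1},
  {"x": 0, "y": 0, "z": 0, "rx": 0.002, "ry": 0, "rz": 0, "claw": -1},
  {"x": 0, "y": 0, "z": 0, "rx": 0.002, "ry": 0, "rz": 0, "claw": -1},
  {"x": 0, "y": 0, "z": 0, "rx": 0.002, "ry": 0, "rz": 0, "claw": -1},
  {"x": 0, "y": 0, "z": 0, "rx": 0.002, "ry": 0, "rz": 0, "claw": -1},
], squeeze=12)

```text
time: 11.17
tool_pos: [0.4487, 0.0549, 0.0616]
tool_rot: [3.14, -0.0, 1.261]
contact_force: [0.1, -0.2, 0.4]
opening: 0.0336
grip_force: 11.7
```

>>> step_arm([
  {"x": 0, "y": 0, "z": 0, "rx": 0, "ry": 0, "rz": 0, "claw": -1},
  {"x": 0, "y": 0, "z": 0, "rx": 0, "ry": 0, "rz": 0, "claw": -1},
  {"x": 0, "y": 0, "z": 0, "rx": 0, "ry": 0, "rz": 0, "claw": -1},
  {"x": 0, "y": 0, "z": 0, "rx": 0, "ry": 0, "rz": 0, "claw": -1},
])

```text
time: 11.5
tool_pos: [0.4487, 0.0549, 0.0615]
tool_rot: [3.14, -0.0, 1.261]
contact_force: [-0.5, 0.2, 1.1]
opening: 0.0337
grip_force: 11.7
```

```bash
python3 -c "
from h import *
go((.4487,.055,.2,1.262),(.342,-.255,.2,1.262),(.342,-.255,.065,1.262))"
```

```text
xyz [ 1.000e-04  2.000e-04 -1.846e-01] r [ 0.0015 -0.0001 -0.0009] dist 3.3 rows
xyz [-0.4369 -0.0094 -0.1847] r [ 0.0015 -0.0001 -0.0009] dist 8.5 rows
xyz [-0.4369 -0.0096 -0.0047] r [ 0.0015 -0.0001 -0.0009] dist 7.9 rows
```

>>> step_arm([
  {"x": 0, "y": 0, "z": -0.02, "rx": 0, "ry": 0, "rz": 0, "claw": -1},
  {"x": 0, "y": 0, "z": -0.06, "rx": 0, "ry": 0, "rz": 0, "claw": -1},
  {"x": 0, "y": 0, "z": -0.11, "rx": 0, "ry": 0, "rz": 0, "claw": -1},
  {"x": 0, "y": 0, "z": -0.155, "rx": 0, "ry": 0, "rz": 0, "claw": -1},
  {"x": -0.03, "y": -0.001, "z": -0.185, "rx": 0, "ry": 0, "rz": 0, "claw": -1},
  {"x": -0.08, "y": -0.002, "z": -0.185, "rx": 0, "ry": 0, "rz": 0, "claw": -1},
  {"x": -0.13, "y": -0.003, "z": -0.185, "rx": 0, "ry": 0, "rz": 0, "claw": -1},
  {"x": -0.18, "y": -0.004, "z": -0.185, "rx": 0, "ry": 0, "rz": 0, "claw": -1},
  {"x": -0.23, "y": -0.005, "z": -0.185, "rx": 0, "ry": 0, "rz": 0, "claw": -1},
  {"x": -0.28, "y": -0.006, "z": -0.185, "rx": 0, "ry": 0, "rz": 0, "claw": -1},
  {"x": -0.33, "y": -0.007, "z": -0.185, "rx": 0, "ry": 0, "rz": 0, "claw": -1},
  {"x": -0.36, "y": -0.008, "z": -0.185, "rx": 0, "ry": 0, "rz": 0, "claw": -1},
])

```text
time: 12.5
tool_pos: [0.3593, -0.2032, 0.2002]
tool_rot: [3.14, 0.001, 1.26]
contact_force: [1.2, -0.4, -1.3]
opening: 0.0335
grip_force: 11.6
```

```bash
python3 -c "
from h import *
go((.342,-.255,.2,1.262),(.342,-.255,.065,1.262))"
```

```text
xyz [-0.0728 -0.0008  0.0004] r [ 0.0018  0.0012 -0.0031] dist 1.3 rows
xyz [-0.0726 -0.0011  0.1804] r [ 0.0018  0.0012 -0.0031] dist 3.5 rows
```

>>> step_arm([
  {"x": -0.04, "y": -0.001, "z": 0, "rx": 0, "ry": 0, "rz": 0, "claw": -1},
  {"x": -0.073, "y": -0.001, "z": 0, "rx": 0, "ry": 0, "rz": 0, "claw": -1},
  {"x": -0.073, "y": -0.001, "z": 0.05, "rx": 0, "ry": 0, "rz": 0, "claw": -1},
  {"x": -0.073, "y": -0.001, "z": 0.1, "rx": 0, "ry": 0, "rz": 0, "claw": -1},
  {"x": -0.073, "y": -0.001, "z": 0.14, "rx": 0, "ry": 0, "rz": 0, "claw": -1},
  {"x": -0.073, "y": -0.001, "z": 0.16, "rx": 0, "ry": 0, "rz": 0, "claw": -1},
  {"x": -0.073, "y": -0.001, "z": 0.172, "rx": 0, "ry": 0, "rz": 0, "claw": -1},
  {"x": -0.073, "y": -0.001, "z": 0.178, "rx": 0, "ry": 0, "rz": 0, "claw": -1},
  {"x": -0.073, "y": -0.001, "z": 0.178, "rx": 0, "ry": 0, "rz": 0, "claw": -1},
  {"x": -0.073, "y": -0.001, "z": 0.178, "rx": 0, "ry": 0, "rz": 0, "claw": -1},
  {"x": -0.073, "y": -0.001, "z": 0.178, "rx": 0, "ry": 0, "rz": 0, "claw": -1},
  {"x": -0.073, "y": -0.001, "z": 0.178, "rx": 0, "ry": 0, "rz": 0, "claw": -1},
])

```text
time: 13.5
tool_pos: [0.3438, -0.2527, 0.0675]
tool_rot: [3.139, 0.001, 1.261]
contact_force: [0.3, -0.3, -0.3]
opening: 0.0338
grip_force: 11.6
```

>>> step_arm([
  {"x": 0, "y": 0, "z": 0.001, "rx": 0, "ry": 0, "rz": 0, "claw": -1},
  {"x": 0, "y": 0, "z": 0.002, "rx": 0, "ry": 0, "rz": 0, "claw": -1},
  {"x": 0, "y": 0, "z": 0.003, "rx": 0, "ry": 0, "rz": 0, "claw": -1},
  {"x": 0, "y": 0, "z": 0.003, "rx": 0, "ry": 0, "rz": 0, "claw": -1},
  {"x": 0, "y": 0, "z": 0.003, "rx": 0, "ry": 0, "rz": 0, "claw": -1},
  {"x": 0, "y": 0, "z": 0.003, "rx": 0, "ry": 0, "rz": 0, "claw": -1},
  {"x": 0, "y": 0, "z": 0.003, "rx": 0, "ry": 0, "rz": 0, "claw": -1},
])

```text
time: 14.08
tool_pos: [0.3433, -0.2524, 0.0645]
tool_rot: [3.14, -0.0, 1.261]
contact_force: [-0.6, -0.4, -1.9]
opening: 0.0334
grip_force: 11.6
```

Should touch at ~0.0605.

>>> step_arm([
  {"x": 0, "y": 0, "z": 0.001, "rx": 0, "ry": 0, "rz": 0, "claw": -1},
  {"x": 0, "y": 0, "z": 0.002, "rx": 0, "ry": 0, "rz": 0, "claw": -1},
  {"x": 0, "y": 0, "z": 0.003, "rx": 0, "ry": 0, "rz": 0, "claw": -1},
  {"x": 0, "y": 0, "z": 0.004, "rx": 0, "ry": 0, "rz": 0, "claw": -1},
  {"x": 0, "y": 0, "z": 0.004, "rx": 0, "ry": 0, "rz": 0, "claw": -1},
  {"x": 0, "y": 0, "z": 0.004, "rx": 0, "ry": 0, "rz": 0, "claw": -1},
  {"x": 0, "y": 0, "z": 0.004, "rx": 0, "ry": 0, "rz": 0, "claw": -1},
])

```text
time: 14.67
tool_pos: [0.3433, -0.2523, 0.0615]
tool_rot: [3.14, -0.0, 1.261]
contact_force: [0.3, 0.1, -1.2]
opening: 0.0337
grip_force: 11.6
```

>>> step_arm([
  {"x": 0, "y": 0, "z": 0.001, "rx": 0, "ry": 0, "rz": 0, "claw": -1},
  {"x": 0, "y": 0, "z": 0.0015, "rx": 0, "ry": 0, "rz": 0, "claw": -1},
  {"x": 0, "y": 0, "z": 0.0015, "rx": 0, "ry": 0, "rz": 0, "claw": -1},
  {"x": 0, "y": 0, "z": 0.0015, "rx": 0, "ry": 0, "rz": 0, "claw": -1},
  {"x": 0, "y": 0, "z": 0.0015, "rx": 0, "ry": 0, "rz": 0, "claw": -1},
])

```text
time: 15.08
tool_pos: [0.3435, -0.2525, 0.0605]
tool_rot: [3.14, 0.0, 1.261]
contact_force: [-0.2, 0.0, 1.2]
opening: 0.0337
grip_force: 11.8
```

>>> step_arm([
  {"x": 0, "y": 0, "z": 0, "rx": 0, "ry": 0, "rz": 0, "claw": -0.2},
  {"x": 0, "y": 0, "z": 0, "rx": 0, "ry": 0, "rz": 0, "claw": 0.2},
  {"x": 0, "y": 0, "z": 0, "rx": 0, "ry": 0, "rz": 0, "claw": 0.8},
  {"x": 0, "y": 0, "z": 0, "rx": 0, "ry": 0, "rz": 0, "claw": 0.8},
  {"x": 0, "y": 0, "z": 0, "rx": 0, "ry": 0, "rz": 0, "claw": 0.8},
  {"x": 0, "y": 0, "z": 0, "rx": 0, "ry": 0, "rz": 0, "claw": 0.8},
  {"x": 0, "y": 0, "z": -0.04, "rx": 0, "ry": 0, "rz": 0, "claw": 0.8},
  {"x": 0, "y": 0, "z": -0.09, "rx": 0, "ry": 0, "rz": 0, "claw": 1},
  {"x": 0, "y": 0, "z": -0.14, "rx": 0, "ry": 0, "rz": 0, "claw": 1},
  {"x": 0, "y": 0, "z": -0.18, "rx": 0, "ry": 0, "rz": 0, "claw": 1},
  {"x": 0, "y": 0, "z": -0.18, "rx": 0, "ry": 0, "rz": 0, "claw": 1},
  {"x": 0, "y": 0, "z": -0.18, "rx": 0, "ry": 0, "rz": 0, "claw": 1},
])

```text
time: 16.08
tool_pos: [0.3438, -0.2529, 0.1968]
tool_rot: [3.137, 0.002, 1.261]
contact_force: [-0.2, 1.1, -0.9]
opening: 0.0917
grip_force: 0.0
```

```bash
python3 -c "
from m import *
im,d=read_camera('side');cv2.imwrite('pics/s3.png',cv2.resize(im[80:280,240:440],None,fx=3,fy=3))
P=cloud('side',d).reshape(-1,3)
n=lambda c,r,a,b:P[(np.hypot(*(P[:,:2]-c).T)<r)&(P[:,2]>a)&(P[:,2]<b)]
print('jar',circ(n((.437,-.254),.035,.03,.1),.0205),n((.437,-.254),.03,.03,.14)[:,2].max())
print('shk',circ(n((.343,-.254),.035,.012,.035),.0215),circ(n((.343,-.254),.035,.066,.085),.017))
print('garlic',circ(n((.477,.009),.035,.015,.04),.03))
go((.4767,.0095,.2,1.262),(.4767,.0095,.2,-.309))"
```

```text
jar (array([ 0.4382, -0.2543]), 348, 0.0012) 0.11172434148855664
shk (array([ 0.3438, -0.2541]), 106, 0.001) (array([ 0.3458, -0.2538]), 82, 0.0012)
garlic (array([0.4777, 0.0035]), 220, 0.0021)
xyz [ 0.3866  0.0634 -0.0062] r [ 0.0022  0.0003 -0.001 ] dist 7.0 rows
xyz [ 0.3866  0.0634 -0.0062] r [ 1.9000e-03 -1.5000e-03  1.9992e+00] dist 7.0 rows
```

View pics/s3.png

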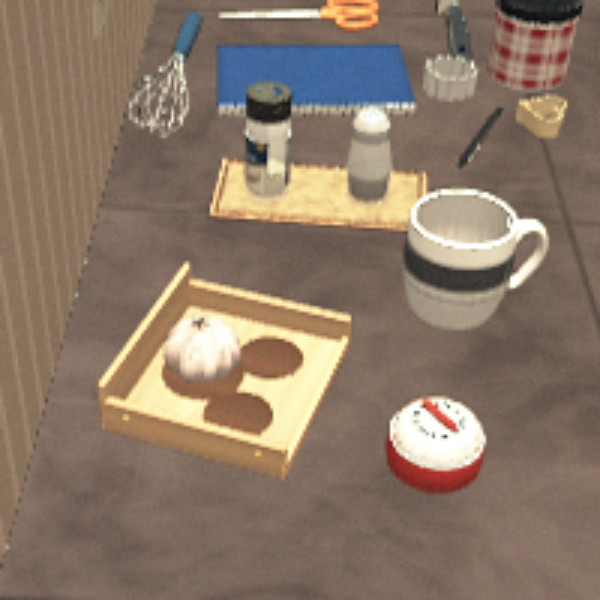

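>>> step_arm([
  {"x": 0.386, "y": 0.063, "z": -0.006, "rx": 0, "ry": 0, "rz": -1, "claw": 1},
  {"x": 0.386, "y": 0.063, "z": -0.006, "rx": 0, "ry": 0, "rz": -1, "claw": 1},
  {"x": 0.386, "y": 0.063, "z": -0.006, "rx": 0, "ry": 0, "rz": -1, "claw": 1},
  {"x": 0.386, "y": 0.063, "z": -0.006, "rx": 0, "ry": 0, "rz": -1, "claw": 1},
  {"x": 0.386, "y": 0.063, "z": -0.006, "rx": 0, "ry": 0, "rz": -1, "claw": 1},
  {"x": 0.386, "y": 0.063, "z": -0.006, "rx": 0, "ry": 0, "rz": -1, "claw": 1},
  {"x": 0.386, "y": 0.063, "z": -0.006, "rx": 0, "ry": 0, "rz": -1, "claw": 1},
  {"x": 0.386, "y": 0.063, "z": -0.006, "rx": 0, "ry": 0, "rz": -1, "claw": 1},
])

```text
time: 16.8
tool_pos: [0.4776, 0.0148, 0.1982]
tool_rot: [3.141, -0.002, 2.054]
contact_force: [-1.1, 0.2, 0.2]
opening: 0.0916
grip_force: 0.0
```

>>> step_arm([
  {"x": 0, "y": 0, "z": 0, "rx": 0, "ry": 0, "rz": -1, "claw": 1},
  {"x": 0, "y": 0, "z": 0, "rx": 0, "ry": 0, "rz": -1, "claw": 1},
  {"x": 0, "y": 0, "z": 0, "rx": 0, "ry": 0, "rz": -1, "claw": 1},
  {"x": 0, "y": 0, "z": 0, "rx": 0, "ry": 0, "rz": -1, "claw": 1},
  {"x": 0, "y": 0, "z": 0, "rx": 0, "ry": 0, "rz": -1, "claw": 1},
  {"x": 0, "y": 0, "z": 0, "rx": 0, "ry": 0, "rz": -1, "claw": 1},
  {"x": 0, "y": 0, "z": 0, "rx": 0, "ry": 0, "rz": -1, "claw": 1},
  {"x": 0, "y": 0, "z": 0, "rx": 0, "ry": 0, "rz": -1, "claw": 1},
  {"x": 0, "y": 0, "z": 0, "rx": 0, "ry": 0, "rz": -1, "claw": 1},
  {"x": 0, "y": 0, "z": 0, "rx": 0, "ry": 0, "rz": -1, "claw": 1},
])

```text
time: 17.63
tool_pos: [0.4759, 0.0089, 0.199]
tool_rot: [-3.141, -0.001, 2.83]
contact_force: [0.2, -0.1, -0.3]
opening: 0.0918
grip_force: 0.0
```

```bash
python3 - <<'E'
from m import *
go((.4767,.0095,.12,2.833))
# garlic outline in side view: project to compare
im,d=read_camera('side');P=cloud('side',d)
r=nets.masks_of('side','garlic');print([x['conf'] for x in r])
if r:
    A=P[r[0]['region']];A=A[(A[:,2]>.012)&(A[:,2]<.07)]
    print(A.min(0),A.max(0),r[0]['box'])
    for z0,z1 in ((.015,.025),(.025,.035),(.035,.045),(.045,.055)):
        B=A[(A[:,2]>z0)&(A[:,2]<z1)];print(z0,circ(B),B[:,0].min(),B[:,0].max())
    print(A[A[:,2].argmax()])
E
```

```text
xyz [-0.0008  0.0011  0.1054] r [-0.0003 -0.0008 -0.0035] dist 1.9 rows
[0.8]
[ 0.44982376 -0.01313079  0.01360429] [0.50351675 0.03815111 0.06264902] [293.4, 185.8, 319.8, 208.0]
0.015 (array([0.4778, 0.0078, 0.0271]), 39, 0.0016) 0.4498755631304145 0.5033716763379747
0.025 (array([0.4767, 0.0076, 0.0272]), 106, 0.0014) 0.44982376499307664 0.5033461033446232
0.035 (array([0.4777, 0.0076, 0.0226]), 166, 0.0024) 0.45017842728160146 0.5035167503051011
0.045 (array([0.4784, 0.007 , 0.0136]), 119, 0.003) 0.46116083798794044 0.4966282664484345
[0.47852244 0.01390936 0.06264902]
```

>>> step_arm([
  {"x": -0.001, "y": 0.0005, "z": 0.04, "rx": 0, "ry": 0, "rz": -0.003, "claw": 1},
  {"x": -0.001, "y": 0.0005, "z": 0.09, "rx": 0, "ry": 0, "rz": -0.003, "claw": 1},
  {"x": -0.001, "y": 0.0005, "z": 0.14, "rx": 0, "ry": 0, "rz": -0.003, "claw": 1},
  {"x": -0.001, "y": 0.0005, "z": 0.18, "rx": 0, "ry": 0, "rz": -0.003, "claw": 1},
  {"x": -0.001, "y": 0.0005, "z": 0.2, "rx": 0, "ry": 0, "rz": -0.003, "claw": 1},
  {"x": -0.001, "y": 0.0005, "z": 0.2, "rx": 0, "ry": 0, "rz": -0.003, "claw": 1},
  {"x": -0.001, "y": 0.0005, "z": 0.2, "rx": 0, "ry": 0, "rz": -0.003, "claw": 1},
  {"x": -0.001, "y": 0.0005, "z": 0.2, "rx": 0, "ry": 0, "rz": -0.003, "claw": 1},
  {"x": -0.001, "y": 0.0005, "z": 0.2, "rx": 0, "ry": 0, "rz": -0.003, "claw": 1},
  {"x": -0.001, "y": 0.0005, "z": 0.2, "rx": 0, "ry": 0, "rz": -0.003, "claw": 1},
])

```text
time: 18.57
tool_pos: [0.4783, 0.009, 0.0513]
tool_rot: [3.141, 0.004, 2.834]
contact_force: [-0.0, 0.6, 0.4]
opening: 0.092
grip_force: 0.0
```

```bash
python3 -c "
from h import *
go((.477,.0085,.012,2.833))"
```

```text
xyz [ 0.0017 -0.0012  0.0524] r [0.0007 0.0051 0.0017] dist 0.9 rows
```

>>> step_arm([
  {"x": 0.001, "y": -0.001, "z": 0.025, "rx": 0, "ry": 0.003, "rz": 0, "claw": 1},
  {"x": 0.001, "y": -0.001, "z": 0.045, "rx": 0, "ry": 0.003, "rz": 0, "claw": 1},
  {"x": 0.001, "y": -0.001, "z": 0.05, "rx": 0, "ry": 0.003, "rz": 0, "claw": 1},
  {"x": 0.001, "y": -0.001, "z": 0.051, "rx": 0, "ry": 0.003, "rz": 0, "claw": 1},
  {"x": 0.001, "y": -0.001, "z": 0.051, "rx": 0, "ry": 0.003, "rz": 0, "claw": 1},
  {"x": 0.001, "y": -0.001, "z": 0.051, "rx": 0, "ry": 0.003, "rz": 0, "claw": 1},
  {"x": 0.001, "y": -0.001, "z": 0.051, "rx": 0, "ry": 0.003, "rz": 0, "claw": 1},
  {"x": 0.001, "y": -0.001, "z": 0.051, "rx": 0, "ry": 0.003, "rz": 0, "claw": 1},
], squeeze=12)

```text
time: 19.23
tool_pos: [0.4769, 0.0086, 0.0124]
tool_rot: [3.141, 0.0, 2.834]
contact_force: [0.3, 0.1, 0.2]
opening: 0.092
grip_force: 0.0
```

>>> step_arm([
  {"x": 0, "y": 0, "z": 0, "rx": 0, "ry": 0, "rz": 0, "claw": -1},
  {"x": 0, "y": 0, "z": 0, "rx": 0, "ry": 0, "rz": 0, "claw": -1},
  {"x": 0, "y": 0, "z": 0, "rx": 0, "ry": 0, "rz": 0, "claw": -1},
  {"x": 0, "y": 0, "z": 0, "rx": 0, "ry": 0, "rz": 0, "claw": -1},
  {"x": 0, "y": 0, "z": 0, "rx": 0, "ry": 0, "rz": 0, "claw": -1},
  {"x": 0, "y": 0, "z": 0, "rx": 0, "ry": 0, "rz": 0, "claw": -1},
  {"x": 0, "y": 0, "z": 0, "rx": 0, "ry": 0, "rz": 0, "claw": -1},
  {"x": 0, "y": 0, "z": 0, "rx": 0, "ry": 0, "rz": 0, "claw": -1},
  {"x": 0, "y": 0, "z": 0, "rx": 0, "ry": 0, "rz": 0, "claw": -1},
  {"x": 0, "y": 0, "z": 0, "rx": 0, "ry": 0, "rz": 0, "claw": -1},
])

```text
time: 20.07
tool_pos: [0.4765, 0.0086, 0.0117]
tool_rot: [3.142, -0.001, 2.834]
contact_force: [-0.1, -0.2, -0.3]
opening: 0.0571
grip_force: 12.0
```

```bash
python3 -c "
from h import *
go((.477,.0085,.15,2.833),(.381,.2845,.15,2.833),(.381,.2845,.02,2.833))"
```

```text
xyz [-5.000e-04  1.000e-04 -1.844e-01] r [ 0.     -0.0015  0.0018] dist 3.3 rows
xyz [ 0.2328  0.3122 -0.1841] r [ 0.     -0.0015  0.0018] dist 7.7 rows
xyz [ 0.2326  0.3122 -0.0108] r [ 0.     -0.0015  0.0018] dist 7.0 rows
```

>>> step_arm([
  {"x": 0, "y": 0, "z": -0.02, "rx": 0, "ry": 0, "rz": 0, "claw": -1},
  {"x": 0, "y": 0, "z": -0.06, "rx": 0, "ry": 0, "rz": 0, "claw": -1},
  {"x": 0, "y": 0, "z": -0.11, "rx": 0, "ry": 0, "rz": 0, "claw": -1},
  {"x": 0, "y": 0, "z": -0.155, "rx": 0, "ry": 0, "rz": 0, "claw": -1},
  {"x": 0.02, "y": 0.025, "z": -0.184, "rx": 0, "ry": 0, "rz": 0, "claw": -1},
  {"x": 0.05, "y": 0.067, "z": -0.184, "rx": 0, "ry": 0, "rz": 0, "claw": -1},
  {"x": 0.08, "y": 0.107, "z": -0.184, "rx": 0, "ry": 0, "rz": 0, "claw": -1},
  {"x": 0.11, "y": 0.148, "z": -0.184, "rx": 0, "ry": 0, "rz": 0, "claw": -1},
  {"x": 0.14, "y": 0.188, "z": -0.184, "rx": 0, "ry": 0, "rz": 0, "claw": -1},
  {"x": 0.17, "y": 0.228, "z": -0.184, "rx": 0, "ry": 0, "rz": 0, "claw": -1},
  {"x": 0.2, "y": 0.268, "z": -0.184, "rx": 0, "ry": 0, "rz": 0, "claw": -1},
  {"x": 0.22, "y": 0.295, "z": -0.184, "rx": 0, "ry": 0, "rz": 0, "claw": -1},
])

```text
time: 21.07
tool_pos: [0.3847, 0.2719, 0.1499]
tool_rot: [3.141, -0.002, 2.836]
contact_force: [0.1, 1.0, -0.0]
opening: 0.0568
grip_force: 12.0
```

>>> step_arm([
  {"x": 0.012, "y": 0.017, "z": 0, "rx": 0, "ry": 0, "rz": 0, "claw": -1},
  {"x": 0.012, "y": 0.017, "z": 0, "rx": 0, "ry": 0, "rz": 0, "claw": -1},
  {"x": 0.012, "y": 0.017, "z": 0.04, "rx": 0, "ry": 0, "rz": 0, "claw": -1},
  {"x": 0.012, "y": 0.017, "z": 0.08, "rx": 0, "ry": 0, "rz": 0, "claw": -1},
  {"x": 0.012, "y": 0.017, "z": 0.12, "rx": 0, "ry": 0, "rz": 0, "claw": -1},
  {"x": 0.012, "y": 0.017, "z": 0.14, "rx": 0, "ry": 0, "rz": 0, "claw": -1},
  {"x": 0.012, "y": 0.017, "z": 0.14, "rx": 0, "ry": 0, "rz": 0, "claw": -1},
  {"x": 0.012, "y": 0.017, "z": 0.14, "rx": 0, "ry": 0, "rz": 0, "claw": -1},
  {"x": 0.012, "y": 0.017, "z": 0.14, "rx": 0, "ry": 0, "rz": 0, "claw": -1},
  {"x": 0.012, "y": 0.017, "z": 0.14, "rx": 0, "ry": 0, "rz": 0, "claw": -1},
  {"x": 0.012, "y": 0.017, "z": 0.14, "rx": 0, "ry": 0, "rz": 0, "claw": -1},
  {"x": 0.012, "y": 0.017, "z": 0.14, "rx": 0, "ry": 0, "rz": 0, "claw": -1},
])

```text
time: 22.07
tool_pos: [0.382, 0.2845, 0.0458]
tool_rot: [3.14, 0.0, 2.834]
contact_force: [0.8, -0.5, -0.2]
opening: 0.0569
grip_force: 12.0
```

```bash
python3 -c "
from h import *
go((.381,.2843,.018,2.833))"
```

```text
xyz [ 0.0012 -0.0007  0.0371] r [0.0018 0.0003 0.0018] dist 0.7 rows
```

>>> step_arm([
  {"x": 0.001, "y": -0.0005, "z": 0.015, "rx": 0, "ry": 0, "rz": 0, "claw": -1},
  {"x": 0.001, "y": -0.0005, "z": 0.025, "rx": 0, "ry": 0, "rz": 0, "claw": -1},
  {"x": 0.001, "y": -0.0005, "z": 0.031, "rx": 0, "ry": 0, "rz": 0, "claw": -1},
  {"x": 0.001, "y": -0.0005, "z": 0.035, "rx": 0, "ry": 0, "rz": 0, "claw": -1},
  {"x": 0.001, "y": -0.0005, "z": 0.036, "rx": 0, "ry": 0, "rz": 0, "claw": -1},
  {"x": 0.001, "y": -0.0005, "z": 0.036, "rx": 0, "ry": 0, "rz": 0, "claw": -1},
  {"x": 0.001, "y": -0.0005, "z": 0.036, "rx": 0, "ry": 0, "rz": 0, "claw": -1},
  {"x": 0.001, "y": -0.0005, "z": 0.036, "rx": 0, "ry": 0, "rz": 0, "claw": -1},
])

```text
time: 22.73
tool_pos: [0.3808, 0.2843, 0.0181]
tool_rot: [3.141, -0.001, 2.834]
contact_force: [-0.4, -1.0, -0.5]
opening: 0.0569
grip_force: 12.0
```

>>> step_arm([
  {"x": 0, "y": 0, "z": 0.0005, "rx": 0, "ry": 0, "rz": 0, "claw": -1},
  {"x": 0, "y": 0, "z": 0.0005, "rx": 0, "ry": 0, "rz": 0, "claw": -1},
  {"x": 0, "y": 0, "z": 0.0005, "rx": 0, "ry": 0, "rz": 0, "claw": -1},
])

```text
time: 22.98
tool_pos: [0.3807, 0.2842, 0.0177]
tool_rot: [3.141, -0.001, 2.834]
contact_force: [0.3, -0.2, 0.3]
opening: 0.0564
grip_force: 12.0
```

>>> step_arm([
  {"x": 0, "y": 0, "z": 0.0007, "rx": 0, "ry": 0, "rz": 0, "claw": -1},
  {"x": 0, "y": 0, "z": 0.001, "rx": 0, "ry": 0, "rz": 0, "claw": -1},
  {"x": 0, "y": 0, "z": 0.001, "rx": 0, "ry": 0, "rz": 0, "claw": -1},
  {"x": 0, "y": 0, "z": 0.001, "rx": 0, "ry": 0, "rz": 0, "claw": -1},
])

```text
time: 23.32
tool_pos: [0.3808, 0.2842, 0.0175]
tool_rot: [3.141, -0.001, 2.834]
contact_force: [-0.7, -0.5, 8.8]
opening: 0.0568
grip_force: 12.0
```

>>> step_arm([
  {"x": 0, "y": 0, "z": 0, "rx": 0, "ry": 0, "rz": 0, "claw": 0.25},
  {"x": 0, "y": 0, "z": 0, "rx": 0, "ry": 0, "rz": 0, "claw": 0.4},
  {"x": 0, "y": 0, "z": 0, "rx": 0, "ry": 0, "rz": 0, "claw": 1},
  {"x": 0, "y": 0, "z": 0, "rx": 0, "ry": 0, "rz": 0, "claw": 1},
  {"x": 0, "y": 0, "z": 0, "rx": 0, "ry": 0, "rz": 0, "claw": 1},
  {"x": 0, "y": 0, "z": 0, "rx": 0, "ry": 0, "rz": 0, "claw": 1},
  {"x": 0, "y": 0, "z": -0.04, "rx": 0, "ry": 0, "rz": 0, "claw": 1},
  {"x": 0, "y": 0, "z": -0.09, "rx": 0, "ry": 0, "rz": 0, "claw": 1},
  {"x": 0, "y": 0, "z": -0.14, "rx": 0, "ry": 0, "rz": 0, "claw": 1},
  {"x": 0, "y": 0, "z": -0.19, "rx": 0, "ry": 0, "rz": 0, "claw": 1},
  {"x": 0, "y": 0, "z": -0.24, "rx": 0, "ry": 0, "rz": 0, "claw": 1},
  {"x": 0, "y": 0, "z": -0.24, "rx": 0, "ry": 0, "rz": 0, "claw": 1},
])

```text
time: 24.32
tool_pos: [0.3839, 0.2858, 0.2037]
tool_rot: [3.132, 0.008, 2.835]
contact_force: [1.1, 1.3, 0.5]
opening: 0.0914
grip_force: 0.0
```

```bash
python3 - <<'E'
from m import *
im,d=read_camera('side');P=cloud('side',d).reshape(-1,3);cv2.imwrite('pics/s4.png',cv2.resize(im[80:350,240:440],None,fx=2.2,fy=2.2))
n=lambda c,r,a,b:P[(np.hypot(*(P[:,:2]-c).T)<r)&(P[:,2]>a)&(P[:,2]<b)]
for a in (.022,.032,.042):print('garlic',circ(n((.381,.284),.04,a,a+.01)))
A=n((.381,.284),.04,.04,.1);print(A[A[:,2].argmax()])
A=n((.381,.284),.07,.007,.016);print('board',cv2.minEnclosingCircle(A[:,:2].astype(np.float32)))
go((.438,-.254,.21,2.833),(.438,-.254,.21,1.262))
E
```

```text
garlic (array([0.3814, 0.2842, 0.0267]), 38, 0.0012)
garlic (array([0.3815, 0.2833, 0.0274]), 193, 0.0014)
garlic (array([0.3822, 0.2834, 0.022 ]), 361, 0.0024)
[0.38501103 0.29010041 0.07079387]
board ((0.3826584815979004, 0.2842502295970917), 0.05546177551150322)
xyz [-0.2877 -0.6628 -0.0154] r [0.0078 0.0062 0.0019] dist 13.0 rows
xyz [-0.2877 -0.6628 -0.0154] r [ 1.0900e-02 -1.3000e-03  2.0022e+00] dist 13.0 rows
```

View pics/s4.png

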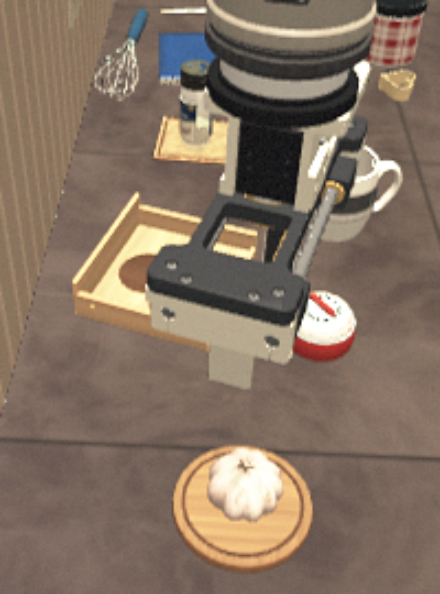

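>>> step_arm([
  {"x": -0.288, "y": -0.663, "z": -0.015, "rx": 0.004, "ry": 0.003, "rz": 0.99, "claw": 1},
  {"x": -0.288, "y": -0.663, "z": -0.015, "rx": 0.004, "ry": 0.003, "rz": 0.99, "claw": 1},
  {"x": -0.288, "y": -0.663, "z": -0.015, "rx": 0.004, "ry": 0.003, "rz": 0.99, "claw": 1},
  {"x": -0.288, "y": -0.663, "z": -0.015, "rx": 0.004, "ry": 0.003, "rz": 0.99, "claw": 1},
  {"x": -0.288, "y": -0.663, "z": -0.015, "rx": 0.004, "ry": 0.003, "rz": 0.99, "claw": 1},
  {"x": -0.288, "y": -0.663, "z": -0.015, "rx": 0.004, "ry": 0.003, "rz": 0.99, "claw": 1},
  {"x": -0.288, "y": -0.663, "z": -0.015, "rx": 0.004, "ry": 0.003, "rz": 0.99, "claw": 1},
  {"x": -0.288, "y": -0.663, "z": -0.015, "rx": 0.004, "ry": 0.003, "rz": 0.99, "claw": 1},
  {"x": -0.288, "y": -0.663, "z": -0.015, "rx": 0.004, "ry": 0.003, "rz": 0.99, "claw": 1},
  {"x": -0.288, "y": -0.663, "z": -0.015, "rx": 0.004, "ry": 0.003, "rz": 0.99, "claw": 1},
  {"x": -0.288, "y": -0.663, "z": -0.015, "rx": 0.004, "ry": 0.003, "rz": 0.99, "claw": 1},
  {"x": -0.288, "y": -0.663, "z": -0.015, "rx": 0.004, "ry": 0.003, "rz": 0.99, "claw": 1},
])

```text
time: 25.37
tool_pos: [0.4311, -0.215, 0.2055]
tool_rot: [-3.136, -0.004, 2.056]
contact_force: [1.7, 0.3, -0.1]
opening: 0.0919
grip_force: 0.0
```

```bash
python3 -c "
from h import *
go((.438,-.254,.19,1.262))"
```

```text
xyz [-0.0503 -0.016   0.0206] r [-0.0085 -0.002   1.0114] dist 1.0 rows
```

>>> step_arm([
  {"x": -0.05, "y": -0.016, "z": 0.02, "rx": 0, "ry": 0, "rz": 1, "claw": 1},
  {"x": -0.05, "y": -0.016, "z": 0.02, "rx": 0, "ry": 0, "rz": 1, "claw": 1},
  {"x": -0.05, "y": -0.016, "z": 0.02, "rx": 0, "ry": 0, "rz": 1, "claw": 1},
  {"x": -0.05, "y": -0.016, "z": 0.02, "rx": 0, "ry": 0, "rz": 1, "claw": 1},
  {"x": -0.05, "y": -0.016, "z": 0.02, "rx": 0, "ry": 0, "rz": 1, "claw": 1},
  {"x": -0.05, "y": -0.016, "z": 0.02, "rx": 0, "ry": 0, "rz": 1, "claw": 1},
  {"x": -0.05, "y": -0.016, "z": 0.02, "rx": 0, "ry": 0, "rz": 1, "claw": 1},
  {"x": -0.05, "y": -0.016, "z": 0.02, "rx": 0, "ry": 0, "rz": 1, "claw": 1},
  {"x": -0.05, "y": -0.016, "z": 0.02, "rx": 0, "ry": 0, "rz": 1, "claw": 1},
  {"x": -0.05, "y": -0.016, "z": 0.02, "rx": 0, "ry": 0, "rz": 1, "claw": 1},
  {"x": -0.05, "y": -0.016, "z": 0.02, "rx": 0, "ry": 0, "rz": 1, "claw": 1},
  {"x": -0.05, "y": -0.016, "z": 0.02, "rx": 0, "ry": 0, "rz": 1, "claw": 1},
])

```text
time: 26.37
tool_pos: [0.4387, -0.2519, 0.1917]
tool_rot: [-3.137, 0.002, 1.272]
contact_force: [-0.3, 0.3, -1.1]
opening: 0.0919
grip_force: 0.0
```

```bash
python3 -c "
from h import *
go((.438,-.2535,.0695,1.265))"
```

```text
xyz [-0.002   0.0005  0.1629] r [-0.0061  0.0023  0.009 ] dist 2.9 rows
```

>>> step_arm([
  {"x": -0.002, "y": 0.0005, "z": 0.04, "rx": -0.004, "ry": 0.002, "rz": 0.008, "claw": 1},
  {"x": -0.002, "y": 0.0005, "z": 0.08, "rx": -0.004, "ry": 0.002, "rz": 0.008, "claw": 1},
  {"x": -0.002, "y": 0.0005, "z": 0.12, "rx": -0.004, "ry": 0.002, "rz": 0.008, "claw": 1},
  {"x": -0.002, "y": 0.0005, "z": 0.15, "rx": -0.004, "ry": 0.002, "rz": 0.008, "claw": 1},
  {"x": -0.002, "y": 0.0005, "z": 0.162, "rx": -0.004, "ry": 0.002, "rz": 0.008, "claw": 1},
  {"x": -0.002, "y": 0.0005, "z": 0.162, "rx": -0.004, "ry": 0.002, "rz": 0.008, "claw": 1},
  {"x": -0.002, "y": 0.0005, "z": 0.162, "rx": -0.004, "ry": 0.002, "rz": 0.008, "claw": 1},
  {"x": -0.002, "y": 0.0005, "z": 0.162, "rx": -0.004, "ry": 0.002, "rz": 0.008, "claw": 1},
  {"x": -0.002, "y": 0.0005, "z": 0.162, "rx": -0.004, "ry": 0.002, "rz": 0.008, "claw": 1},
  {"x": -0.002, "y": 0.0005, "z": 0.162, "rx": -0.004, "ry": 0.002, "rz": 0.008, "claw": 1},
  {"x": -0.002, "y": 0.0005, "z": 0.162, "rx": -0.004, "ry": 0.002, "rz": 0.008, "claw": 1},
  {"x": -0.002, "y": 0.0005, "z": 0.162, "rx": -0.004, "ry": 0.002, "rz": 0.008, "claw": 1},
], squeeze=15)

```text
time: 27.37
tool_pos: [0.4384, -0.2537, 0.071]
tool_rot: [-3.141, 0.001, 1.265]
contact_force: [0.6, 0.7, 0.2]
opening: 0.0921
grip_force: 0.0
```

```bash
python3 -c "
from h import *
go((.4378,-.2532,.0695,1.265))"
```

```text
xyz [ 0.0004 -0.001   0.0019] r [-0.0003  0.0009  0.0003] dist 0.0 rows
```

>>> step_arm([
  {"x": 0, "y": 0, "z": 0.001, "rx": 0, "ry": 0, "rz": 0, "claw": -1},
  {"x": 0, "y": 0, "z": 0.001, "rx": 0, "ry": 0, "rz": 0, "claw": -1},
  {"x": 0, "y": 0, "z": 0.001, "rx": 0, "ry": 0, "rz": 0, "claw": -1},
  {"x": 0, "y": 0, "z": 0.001, "rx": 0, "ry": 0, "rz": 0, "claw": -1},
  {"x": 0, "y": 0, "z": 0.001, "rx": 0, "ry": 0, "rz": 0, "claw": -1},
  {"x": 0, "y": 0, "z": 0.001, "rx": 0, "ry": 0, "rz": 0, "claw": -1},
  {"x": 0, "y": 0, "z": 0.001, "rx": 0, "ry": 0, "rz": 0, "claw": -1},
  {"x": 0, "y": 0, "z": 0.001, "rx": 0, "ry": 0, "rz": 0, "claw": -1},
  {"x": 0, "y": 0, "z": 0.001, "rx": 0, "ry": 0, "rz": 0, "claw": -1},
  {"x": 0, "y": 0, "z": 0.001, "rx": 0, "ry": 0, "rz": 0, "claw": -1},
  {"x": 0, "y": 0, "z": 0.001, "rx": 0, "ry": 0, "rz": 0, "claw": -1},
  {"x": 0, "y": 0, "z": 0.001, "rx": 0, "ry": 0, "rz": 0, "claw": -1},
])

```text
time: 28.37
tool_pos: [0.4381, -0.2535, 0.0696]
tool_rot: [-3.14, 0.0, 1.265]
contact_force: [-0.1, 0.5, -0.5]
opening: 0.0407
grip_force: 15.0
```

>>> step_arm([
  {"x": 0, "y": 0, "z": 0, "rx": 0, "ry": 0, "rz": 0, "claw": -1},
  {"x": 0, "y": 0, "z": 0, "rx": 0, "ry": 0, "rz": 0, "claw": -1},
  {"x": 0, "y": 0, "z": 0, "rx": 0, "ry": 0, "rz": 0, "claw": -1},
])

```text
time: 28.62
tool_pos: [0.4381, -0.2536, 0.0696]
tool_rot: [-3.14, 0.0, 1.265]
contact_force: [-0.4, 0.0, -0.3]
opening: 0.0406
grip_force: 15.0
```

```bash
python3 -c "
from h import *
print(robot.observe()['tool_pos'])
go((.4264,-.0116,.2,1.265),(.4264,-.0116,.08,1.265))"
```

```text
[ 0.43811544 -0.25355016  0.06960881]
xyz [ 0.3029 -0.1122 -0.1738] r [-0.0017  0.0004  0.0002] dist 6.6 rows
xyz [ 0.3029 -0.112  -0.0138] r [-0.0017  0.0004  0.0002] dist 5.8 rows
```

>>> step_arm([
  {"x": 0, "y": 0, "z": -0.02, "rx": 0, "ry": 0, "rz": 0, "claw": -1},
  {"x": 0, "y": 0, "z": -0.06, "rx": 0, "ry": 0, "rz": 0, "claw": -1},
  {"x": 0, "y": 0, "z": -0.11, "rx": 0, "ry": 0, "rz": 0, "claw": -1},
  {"x": 0, "y": 0, "z": -0.155, "rx": 0, "ry": 0, "rz": 0, "claw": -1},
  {"x": 0.04, "y": -0.015, "z": -0.173, "rx": 0, "ry": 0, "rz": 0, "claw": -1},
  {"x": 0.09, "y": -0.033, "z": -0.173, "rx": 0, "ry": 0, "rz": 0, "claw": -1},
  {"x": 0.14, "y": -0.052, "z": -0.173, "rx": 0, "ry": 0, "rz": 0, "claw": -1},
  {"x": 0.19, "y": -0.07, "z": -0.173, "rx": 0, "ry": 0, "rz": 0, "claw": -1},
  {"x": 0.24, "y": -0.089, "z": -0.173, "rx": 0, "ry": 0, "rz": 0, "claw": -1},
  {"x": 0.28, "y": -0.104, "z": -0.173, "rx": 0, "ry": 0, "rz": 0, "claw": -1},
  {"x": 0.303, "y": -0.112, "z": -0.173, "rx": 0, "ry": 0, "rz": 0, "claw": -1},
  {"x": 0.303, "y": -0.112, "z": -0.173, "rx": 0, "ry": 0, "rz": 0, "claw": -1},
])

```text
time: 29.62
tool_pos: [0.4259, -0.0085, 0.1996]
tool_rot: [-3.14, -0.001, 1.269]
contact_force: [-0.4, 0.2, -0.9]
opening: 0.0403
grip_force: 15.0
```

>>> step_arm([
  {"x": 0, "y": 0, "z": 0.04, "rx": 0, "ry": 0, "rz": 0, "claw": -1},
  {"x": 0, "y": 0, "z": 0.08, "rx": 0, "ry": 0, "rz": 0, "claw": -1},
  {"x": 0, "y": 0, "z": 0.12, "rx": 0, "ry": 0, "rz": 0, "claw": -1},
  {"x": 0, "y": 0, "z": 0.145, "rx": 0, "ry": 0, "rz": 0, "claw": -1},
  {"x": 0, "y": 0, "z": 0.155, "rx": 0, "ry": 0, "rz": 0, "claw": -1},
  {"x": 0, "y": 0, "z": 0.155, "rx": 0, "ry": 0, "rz": 0, "claw": -1},
  {"x": 0, "y": 0, "z": 0.155, "rx": 0, "ry": 0, "rz": 0, "claw": -1},
  {"x": 0, "y": 0, "z": 0.155, "rx": 0, "ry": 0, "rz": 0, "claw": -1},
  {"x": 0, "y": 0, "z": 0.155, "rx": 0, "ry": 0, "rz": 0, "claw": -1},
  {"x": 0, "y": 0, "z": 0.155, "rx": 0, "ry": 0, "rz": 0, "claw": -1},
  {"x": 0, "y": 0, "z": 0.155, "rx": 0, "ry": 0, "rz": 0, "claw": -1},
])

```text
time: 30.53
tool_pos: [0.4269, -0.0117, 0.0839]
tool_rot: [3.141, 0.0, 1.265]
contact_force: [-0.4, 0.3, -1.2]
opening: 0.0407
grip_force: 15.0
```

```bash
python3 -c "
from h import *
go((.4268,-.012,.0715,1.265))"
```

```text
xyz [-0.0005  0.      0.0166] r [0.0005 0.0002 0.0003] dist 0.3 rows
```

>>> step_arm([
  {"x": 0, "y": 0, "z": 0.008, "rx": 0, "ry": 0, "rz": 0, "claw": -1},
  {"x": 0, "y": 0, "z": 0.014, "rx": 0, "ry": 0, "rz": 0, "claw": -1},
  {"x": 0, "y": 0, "z": 0.016, "rx": 0, "ry": 0, "rz": 0, "claw": -1},
  {"x": 0, "y": 0, "z": 0.017, "rx": 0, "ry": 0, "rz": 0, "claw": -1},
  {"x": 0, "y": 0, "z": 0.0175, "rx": 0, "ry": 0, "rz": 0, "claw": -1},
  {"x": 0, "y": 0, "z": 0.0175, "rx": 0, "ry": 0, "rz": 0, "claw": -1},
  {"x": 0, "y": 0, "z": 0.0175, "rx": 0, "ry": 0, "rz": 0, "claw": -1},
])

```text
time: 31.12
tool_pos: [0.4259, -0.0114, 0.0704]
tool_rot: [-3.139, 0.0, 1.265]
contact_force: [-3.2, 1.4, 9.2]
opening: 0.0405
grip_force: 15.0
```

>>> step_arm([
  {"x": 0, "y": 0, "z": 0.0005, "rx": 0, "ry": 0, "rz": 0, "claw": -1},
  {"x": 0, "y": 0, "z": 0.0005, "rx": 0, "ry": 0, "rz": 0, "claw": -1},
  {"x": 0, "y": 0, "z": 0.0005, "rx": 0, "ry": 0, "rz": 0, "claw": -1},
])

```text
time: 31.37
tool_pos: [0.4259, -0.0114, 0.0703]
tool_rot: [-3.139, 0.0, 1.265]
contact_force: [-4.5, 1.8, 13.9]
opening: 0.0403
grip_force: 15.0
```

Contact; release.

>>> step_arm([
  {"x": 0, "y": 0, "z": -0.001, "rx": 0, "ry": 0, "rz": 0, "claw": -1},
  {"x": 0, "y": 0, "z": -0.001, "rx": 0, "ry": 0, "rz": 0, "claw": -0.1},
  {"x": 0, "y": 0, "z": -0.001, "rx": 0, "ry": 0, "rz": 0, "claw": 0.2},
  {"x": 0, "y": 0, "z": -0.001, "rx": 0, "ry": 0, "rz": 0, "claw": 1},
  {"x": 0, "y": 0, "z": -0.001, "rx": 0, "ry": 0, "rz": 0, "claw": 1},
  {"x": 0, "y": 0, "z": -0.001, "rx": 0, "ry": 0, "rz": 0, "claw": 1},
  {"x": 0, "y": 0, "z": -0.001, "rx": 0, "ry": 0, "rz": 0, "claw": 1},
  {"x": 0, "y": 0, "z": -0.05, "rx": 0, "ry": 0, "rz": 0, "claw": 1},
  {"x": 0, "y": 0, "z": -0.1, "rx": 0, "ry": 0, "rz": 0, "claw": 1},
  {"x": 0, "y": 0, "z": -0.15, "rx": 0, "ry": 0, "rz": 0, "claw": 1},
  {"x": 0, "y": 0, "z": -0.17, "rx": 0, "ry": 0, "rz": 0, "claw": 1},
  {"x": 0, "y": 0, "z": -0.17, "rx": 0, "ry": 0, "rz": 0, "claw": 1},
])

```text
time: 32.37
tool_pos: [0.4287, -0.012, 0.2009]
tool_rot: [3.135, -0.001, 1.265]
contact_force: [0.2, -0.5, 0.7]
opening: 0.0915
grip_force: 0.0
```

```bash
python3 -c "
from m import *
im,d=read_camera('side')
P=cloud('side',d).reshape(-1,3)
n=lambda c,r,a,b:P[(np.hypot(*(P[:,:2]-c).T)<r)&(P[:,2]>a)&(P[:,2]<b)]
print('jar',circ(n((.426,-.012),.035,.04,.1),.0205),n((.426,-.012),.03,.03,.14)[:,2].max())
print('shk',circ(n((.343,-.254),.035,.066,.085),.017))
go((.3435,-.2525,.2,1.261),(.3435,-.2525,.09,1.261))"
```

```text
jar (array([ 0.4267, -0.0126]), 397, 0.0009) 0.11267219334305029
shk (array([ 0.3462, -0.2532]), 57, 0.0013)
xyz [-0.3398 -0.0102 -0.0018] r [ 0.0037 -0.0001  0.0054] dist 6.1 rows
xyz [-0.3398 -0.0107  0.1448] r [ 0.0037 -0.0001  0.0054] dist 6.6 rows
```

>>> step_arm([
  {"x": -0.34, "y": -0.01, "z": -0.002, "rx": 0, "ry": 0, "rz": 0.005, "claw": 1},
  {"x": -0.34, "y": -0.01, "z": -0.002, "rx": 0, "ry": 0, "rz": 0.005, "claw": 1},
  {"x": -0.34, "y": -0.01, "z": -0.002, "rx": 0, "ry": 0, "rz": 0.005, "claw": 1},
  {"x": -0.34, "y": -0.01, "z": -0.002, "rx": 0, "ry": 0, "rz": 0.005, "claw": 1},
  {"x": -0.34, "y": -0.01, "z": -0.002, "rx": 0, "ry": 0, "rz": 0.005, "claw": 1},
  {"x": -0.34, "y": -0.01, "z": -0.002, "rx": 0, "ry": 0, "rz": 0.005, "claw": 1},
  {"x": -0.34, "y": -0.01, "z": -0.002, "rx": 0, "ry": 0, "rz": 0.005, "claw": 1},
  {"x": -0.34, "y": -0.01, "z": 0.05, "rx": 0, "ry": 0, "rz": 0.005, "claw": 1},
  {"x": -0.34, "y": -0.01, "z": 0.08, "rx": 0, "ry": 0, "rz": 0.005, "claw": 1},
  {"x": -0.34, "y": -0.01, "z": 0.08, "rx": 0, "ry": 0, "rz": 0.005, "claw": 1},
  {"x": -0.34, "y": -0.01, "z": 0.08, "rx": 0, "ry": 0, "rz": 0.005, "claw": 1},
  {"x": -0.34, "y": -0.01, "z": 0.08, "rx": 0, "ry": 0, "rz": 0.005, "claw": 1},
])

```text
time: 33.42
tool_pos: [0.343, -0.2524, 0.1377]
tool_rot: [-3.14, 0.0, 1.262]
contact_force: [0.5, 0.0, 0.8]
opening: 0.0919
grip_force: 0.0
```

>>> step_arm([
  {"x": 0, "y": 0, "z": 0, "rx": 0, "ry": 0, "rz": 0, "claw": 1},
  {"x": 0, "y": 0, "z": 0, "rx": 0, "ry": 0, "rz": 0, "claw": 1},
  {"x": 0, "y": 0, "z": 0, "rx": 0, "ry": 0, "rz": 0, "claw": 1},
  {"x": 0, "y": 0, "z": 0, "rx": 0, "ry": 0, "rz": 0, "claw": 1},
  {"x": 0, "y": 0, "z": 0, "rx": 0, "ry": 0, "rz": 0, "claw": 1},
  {"x": 0, "y": 0, "z": 0, "rx": 0, "ry": 0, "rz": 0, "claw": 1},
])

```text
time: 33.92
tool_pos: [0.3427, -0.2525, 0.1375]
tool_rot: [-3.141, 0.001, 1.261]
contact_force: [-0.4, -0.7, 1.1]
opening: 0.0914
grip_force: 0.0
```

```bash
python3 -c "
from h import *
go((.3437,-.2523,.0605,1.261))"
```

```text
xyz [0.0007 0.0013 0.1027] r [-0.0011  0.0007  0.0004] dist 1.8 rows
```

>>> step_arm([
  {"x": 0.0007, "y": 0.001, "z": 0.03, "rx": 0, "ry": 0, "rz": 0, "claw": 1},
  {"x": 0.0007, "y": 0.001, "z": 0.06, "rx": 0, "ry": 0, "rz": 0, "claw": 1},
  {"x": 0.0007, "y": 0.001, "z": 0.085, "rx": 0, "ry": 0, "rz": 0, "claw": 1},
  {"x": 0.0007, "y": 0.001, "z": 0.098, "rx": 0, "ry": 0, "rz": 0, "claw": 1},
  {"x": 0.0007, "y": 0.001, "z": 0.1025, "rx": 0, "ry": 0, "rz": 0, "claw": 1},
  {"x": 0.0007, "y": 0.001, "z": 0.1025, "rx": 0, "ry": 0, "rz": 0, "claw": 1},
  {"x": 0.0007, "y": 0.001, "z": 0.1025, "rx": 0, "ry": 0, "rz": 0, "claw": 1},
  {"x": 0.0007, "y": 0.001, "z": 0.1025, "rx": 0, "ry": 0, "rz": 0, "claw": 1},
  {"x": 0.0007, "y": 0.001, "z": 0.1025, "rx": 0, "ry": 0, "rz": 0, "claw": 1},
  {"x": 0.0007, "y": 0.001, "z": 0.1025, "rx": 0, "ry": 0, "rz": 0, "claw": 1},
  {"x": 0.0007, "y": 0.001, "z": 0.1025, "rx": 0, "ry": 0, "rz": 0, "claw": 1},
  {"x": 0.0007, "y": 0.001, "z": 0.1025, "rx": 0, "ry": 0, "rz": 0, "claw": 1},
], squeeze=12)

```text
time: 34.92
tool_pos: [0.3435, -0.2523, 0.0607]
tool_rot: [-3.141, 0.001, 1.261]
contact_force: [-0.0, -0.6, 0.4]
opening: 0.0918
grip_force: 0.0
```

>>> step_arm([
  {"x": 0, "y": 0, "z": 0, "rx": 0, "ry": 0, "rz": 0, "claw": -1},
  {"x": 0, "y": 0, "z": 0, "rx": 0, "ry": 0, "rz": 0, "claw": -1},
  {"x": 0, "y": 0, "z": 0, "rx": 0, "ry": 0, "rz": 0, "claw": -1},
  {"x": 0, "y": 0, "z": 0, "rx": 0, "ry": 0, "rz": 0, "claw": -1},
  {"x": 0, "y": 0, "z": 0, "rx": 0, "ry": 0, "rz": 0, "claw": -1},
  {"x": 0, "y": 0, "z": 0, "rx": 0, "ry": 0, "rz": 0, "claw": -1},
  {"x": 0, "y": 0, "z": 0, "rx": 0, "ry": 0, "rz": 0, "claw": -1},
  {"x": 0, "y": 0, "z": 0, "rx": 0, "ry": 0, "rz": 0, "claw": -1},
  {"x": 0, "y": 0, "z": 0, "rx": 0, "ry": 0, "rz": 0, "claw": -1},
  {"x": 0, "y": 0, "z": 0, "rx": 0, "ry": 0, "rz": 0, "claw": -1},
  {"x": 0, "y": 0, "z": 0, "rx": 0, "ry": 0, "rz": 0, "claw": -1},
  {"x": 0, "y": 0, "z": 0, "rx": 0, "ry": 0, "rz": 0, "claw": -1},
])

```text
time: 35.92
tool_pos: [0.3434, -0.2522, 0.0604]
tool_rot: [-3.14, 0.0, 1.261]
contact_force: [0.5, 0.8, 0.3]
opening: 0.0337
grip_force: 11.8
```

>>> step_arm([
  {"x": 0, "y": 0, "z": 0, "rx": 0, "ry": 0, "rz": 0, "claw": -1},
  {"x": 0, "y": 0, "z": 0, "rx": 0, "ry": 0, "rz": 0, "claw": -1},
  {"x": 0, "y": 0, "z": 0, "rx": 0, "ry": 0, "rz": 0, "claw": -1},
  {"x": 0, "y": 0, "z": 0, "rx": 0, "ry": 0, "rz": 0, "claw": -1},
])

```text
time: 36.25
tool_pos: [0.3434, -0.2522, 0.0604]
tool_rot: [-3.14, 0.0, 1.261]
contact_force: [0.2, -0.1, 1.0]
opening: 0.0336
grip_force: 11.8
```

```bash
python3 -c "
from h import *
go((.4487,.055,.2,1.261),(.4487,.055,.08,1.261))"
```

```text
xyz [ 0.4329  0.0087 -0.1863] r [-0.0015  0.0005  0.0003] dist 8.5 rows
xyz [ 0.4329  0.0089 -0.0263] r [-0.0015  0.0005  0.0003] dist 7.8 rows
```

>>> step_arm([
  {"x": 0, "y": 0, "z": -0.02, "rx": 0, "ry": 0, "rz": 0, "claw": -1},
  {"x": 0, "y": 0, "z": -0.06, "rx": 0, "ry": 0, "rz": 0, "claw": -1},
  {"x": 0, "y": 0, "z": -0.11, "rx": 0, "ry": 0, "rz": 0, "claw": -1},
  {"x": 0, "y": 0, "z": -0.16, "rx": 0, "ry": 0, "rz": 0, "claw": -1},
  {"x": 0.02, "y": 0, "z": -0.2, "rx": 0, "ry": 0, "rz": 0, "claw": -1},
  {"x": 0.07, "y": 0.001, "z": -0.205, "rx": 0, "ry": 0, "rz": 0, "claw": -1},
  {"x": 0.12, "y": 0.002, "z": -0.205, "rx": 0, "ry": 0, "rz": 0, "claw": -1},
  {"x": 0.17, "y": 0.003, "z": -0.205, "rx": 0, "ry": 0, "rz": 0, "claw": -1},
  {"x": 0.22, "y": 0.004, "z": -0.205, "rx": 0, "ry": 0, "rz": 0, "claw": -1},
  {"x": 0.27, "y": 0.005, "z": -0.205, "rx": 0, "ry": 0, "rz": 0, "claw": -1},
  {"x": 0.32, "y": 0.006, "z": -0.205, "rx": 0, "ry": 0, "rz": 0, "claw": -1},
  {"x": 0.37, "y": 0.007, "z": -0.205, "rx": 0, "ry": 0, "rz": 0, "claw": -1},
])

```text
time: 37.25
tool_pos: [0.433, 0.0124, 0.2139]
tool_rot: [-3.14, 0.0, 1.261]
contact_force: [-0.1, -0.1, -1.4]
opening: 0.0335
grip_force: 11.7
```

>>> step_arm([
  {"x": 0.04, "y": 0.001, "z": 0, "rx": 0, "ry": 0, "rz": 0, "claw": -1},
  {"x": 0.063, "y": 0.002, "z": 0, "rx": 0, "ry": 0, "rz": 0, "claw": -1},
  {"x": 0.063, "y": 0.002, "z": 0, "rx": 0, "ry": 0, "rz": 0, "claw": -1},
  {"x": 0.063, "y": 0.002, "z": 0, "rx": 0, "ry": 0, "rz": 0, "claw": -1},
  {"x": 0.063, "y": 0.002, "z": 0.05, "rx": 0, "ry": 0, "rz": 0, "claw": -1},
  {"x": 0.063, "y": 0.002, "z": 0.1, "rx": 0, "ry": 0, "rz": 0, "claw": -1},
  {"x": 0.063, "y": 0.002, "z": 0.14, "rx": 0, "ry": 0, "rz": 0, "claw": -1},
  {"x": 0.063, "y": 0.002, "z": 0.165, "rx": 0, "ry": 0, "rz": 0, "claw": -1},
  {"x": 0.063, "y": 0.002, "z": 0.175, "rx": 0, "ry": 0, "rz": 0, "claw": -1},
  {"x": 0.063, "y": 0.002, "z": 0.175, "rx": 0, "ry": 0, "rz": 0, "claw": -1},
  {"x": 0.063, "y": 0.002, "z": 0.175, "rx": 0, "ry": 0, "rz": 0, "claw": -1},
  {"x": 0.063, "y": 0.002, "z": 0.175, "rx": 0, "ry": 0, "rz": 0, "claw": -1},
])

```text
time: 38.25
tool_pos: [0.4498, 0.0546, 0.0841]
tool_rot: [3.14, -0.0, 1.261]
contact_force: [-0.4, 0.2, -0.8]
opening: 0.0337
grip_force: 11.7
```

>>> step_arm([
  {"x": 0, "y": 0, "z": 0, "rx": 0, "ry": 0, "rz": 0, "claw": -1},
  {"x": 0, "y": 0, "z": 0, "rx": 0, "ry": 0, "rz": 0, "claw": -1},
  {"x": 0, "y": 0, "z": 0, "rx": 0, "ry": 0, "rz": 0, "claw": -1},
  {"x": 0, "y": 0, "z": 0, "rx": 0, "ry": 0, "rz": 0, "claw": -1},
  {"x": 0, "y": 0, "z": 0, "rx": 0, "ry": 0, "rz": 0, "claw": -1},
])

```text
time: 38.67
tool_pos: [0.4489, 0.0551, 0.0831]
tool_rot: [-3.141, 0.0, 1.261]
contact_force: [-0.2, -0.4, -1.3]
opening: 0.0339
grip_force: 11.7
```

```bash
python3 -c "
from h import *
go((.4487,.055,.0614,1.261))"
```

```text
xyz [-0.0002 -0.0002  0.0289] r [-0.0009  0.0002  0.0006] dist 0.5 rows
```

>>> step_arm([
  {"x": 0, "y": 0, "z": 0.01, "rx": 0, "ry": 0, "rz": 0, "claw": -1},
  {"x": 0, "y": 0, "z": 0.018, "rx": 0, "ry": 0, "rz": 0, "claw": -1},
  {"x": 0, "y": 0, "z": 0.023, "rx": 0, "ry": 0, "rz": 0, "claw": -1},
  {"x": 0, "y": 0, "z": 0.026, "rx": 0, "ry": 0, "rz": 0, "claw": -1},
  {"x": 0, "y": 0, "z": 0.028, "rx": 0, "ry": 0, "rz": 0, "claw": -1},
  {"x": 0, "y": 0, "z": 0.028, "rx": 0, "ry": 0, "rz": 0, "claw": -1},
  {"x": 0, "y": 0, "z": 0.028, "rx": 0, "ry": 0, "rz": 0, "claw": -1},
  {"x": 0, "y": 0, "z": 0.028, "rx": 0, "ry": 0, "rz": 0, "claw": -1},
])

```text
time: 39.33
tool_pos: [0.4489, 0.055, 0.0618]
tool_rot: [-3.141, 0.0, 1.261]
contact_force: [0.9, 0.2, -0.2]
opening: 0.0337
grip_force: 11.7
```

>>> step_arm([
  {"x": 0, "y": 0, "z": 0.0007, "rx": 0, "ry": 0, "rz": 0, "claw": -1},
  {"x": 0, "y": 0, "z": 0.0007, "rx": 0, "ry": 0, "rz": 0, "claw": -1},
  {"x": 0, "y": 0, "z": 0.0007, "rx": 0, "ry": 0, "rz": 0, "claw": -1},
  {"x": 0, "y": 0, "z": 0.0007, "rx": 0, "ry": 0, "rz": 0, "claw": -1},
])

```text
time: 39.67
tool_pos: [0.4489, 0.055, 0.0614]
tool_rot: [-3.141, 0.0, 1.261]
contact_force: [-0.4, 0.8, 0.7]
opening: 0.0341
grip_force: 11.8
```

Within a few tenths of a millimetre; release, rise, and back off.

>>> step_arm([
  {"x": 0, "y": 0, "z": 0.0004, "rx": 0, "ry": 0, "rz": 0, "claw": -1},
  {"x": 0, "y": 0, "z": 0.0004, "rx": 0, "ry": 0, "rz": 0, "claw": -0.2},
  {"x": 0, "y": 0, "z": 0.0004, "rx": 0, "ry": 0, "rz": 0, "claw": 0.2},
  {"x": 0, "y": 0, "z": 0.0004, "rx": 0, "ry": 0, "rz": 0, "claw": 0.8},
  {"x": 0, "y": 0, "z": 0.0004, "rx": 0, "ry": 0, "rz": 0, "claw": 0.8},
  {"x": 0, "y": 0, "z": 0.0004, "rx": 0, "ry": 0, "rz": 0, "claw": 0.8},
  {"x": 0, "y": 0, "z": 0.0004, "rx": 0, "ry": 0, "rz": 0, "claw": 0.8},
  {"x": 0, "y": 0, "z": -0.04, "rx": 0, "ry": 0, "rz": 0, "claw": 0.8},
  {"x": 0, "y": 0, "z": -0.09, "rx": 0, "ry": 0, "rz": 0, "claw": 0.8},
  {"x": 0, "y": 0, "z": -0.14, "rx": 0, "ry": 0, "rz": 0, "claw": 0.8},
  {"x": 0, "y": 0, "z": -0.19, "rx": 0, "ry": 0, "rz": 0, "claw": 0.8},
  {"x": 0, "y": 0, "z": -0.23, "rx": 0, "ry": 0, "rz": 0, "claw": 0.8},
])

```text
time: 40.67
tool_pos: [0.4491, 0.055, 0.2366]
tool_rot: [3.141, -0.0, 1.261]
contact_force: [1.4, -0.3, -0.9]
opening: 0.0827
grip_force: 0.0
```

>>> step_arm([
  {"x": -0.05, "y": 0, "z": -0.02, "rx": 0, "ry": 0, "rz": 0, "claw": 0.8},
  {"x": -0.1, "y": 0, "z": -0.02, "rx": 0, "ry": 0, "rz": 0, "claw": 0.8},
  {"x": -0.15, "y": 0, "z": -0.02, "rx": 0, "ry": 0, "rz": 0, "claw": 0.8},
  {"x": -0.2, "y": 0, "z": -0.02, "rx": 0, "ry": 0, "rz": 0, "claw": 0.8},
  {"x": -0.25, "y": 0, "z": -0.02, "rx": 0, "ry": 0, "rz": 0, "claw": 0.8},
  {"x": -0.3, "y": 0, "z": -0.02, "rx": 0, "ry": 0, "rz": 0, "claw": 0.8},
  {"x": -0.35, "y": 0, "z": -0.02, "rx": 0, "ry": 0, "rz": 0, "claw": 0.8},
  {"x": -0.35, "y": 0, "z": -0.02, "rx": 0, "ry": 0, "rz": 0, "claw": 0.8},
  {"x": -0.35, "y": 0, "z": -0.02, "rx": 0, "ry": 0, "rz": 0, "claw": 0.8},
  {"x": -0.35, "y": 0, "z": -0.02, "rx": 0, "ry": 0, "rz": 0, "claw": 0.8},
  {"x": -0.35, "y": 0, "z": -0.02, "rx": 0, "ry": 0, "rz": 0, "claw": 0.8},
  {"x": -0.35, "y": 0, "z": -0.02, "rx": 0, "ry": 0, "rz": 0, "claw": 0.8},
])

```text
time: 41.67
tool_pos: [0.3694, -0.1938, 0.2488]
tool_rot: [-3.14, 0.0, 1.264]
contact_force: [-0.1, -0.4, 0.3]
opening: 0.0826
grip_force: 0.0
```

```bash
python3 -c "
from m import *
im,d=read_camera('side');cv2.imwrite('pics/s5.png',cv2.resize(im[80:350,240:440],None,fx=2.2,fy=2.2))
P=cloud('side',d).reshape(-1,3)
n=lambda c,r,a,b:P[(np.hypot(*(P[:,:2]-c).T)<r)&(P[:,2]>a)&(P[:,2]<b)]
print('jar',circ(n((.426,-.012),.035,.04,.1),.0205))
print('shk',circ(n((.445,.055),.03,.067,.086),.017),circ(n((.445,.055),.03,.012,.038),.0215))
print('gar',circ(n((.381,.284),.04,.032,.042)))"
```

```text
jar (array([ 0.4268, -0.0127]), 380, 0.0009)
shk (array([0.4508, 0.0534]), 120, 0.0008) (array([0.4493, 0.053 ]), 153, 0.0008)
gar (array([0.3815, 0.2835, 0.0274]), 180, 0.0013)
```

View pics/s5.png

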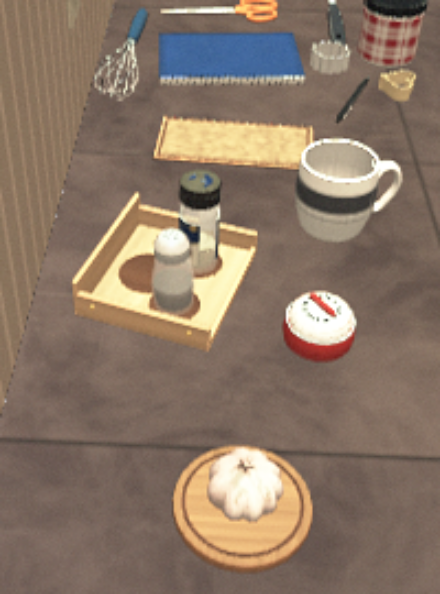

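The picture shows the shaker (173,270) and jar (200,225) back on their discs, upright, with the garlic (245,483) mid-board. Their fitted positions match the starting ones to within 1 mm.

```bash
python3 -c "
from cell import robot
print(robot.hand_in())"
```

```text
the job is handed in; nothing more can be done
None
```

I handed the job in at about 42 s of the 128 s allowed. The last camera check showed the garlic upright in the middle of the board and the spice jar and shaker upright in the caddy within about 1 mm of where they started; the hand-in returned no verdict.

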